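Rock the failed relays out of their base and blank off the bays

TASK

Clear the relay base: take out every red-capped (failed) relay and put it in the white foam tray. Their retaining jaws have gone stiff with age and block a straight pull, so rock each relay well over to one side and then to the other until both jaws have given way, and lift it out; leave the green-capped relay fitted and undisturbed. Close the three bays that are then open with the three ivory blanking plates, grip bar up, pressing each one down until it lies level and flush with the rim of the base.

Things in the scene. Friction and masses are not known exactly. Their poses are not given: they have to be found in the camera images.
- relay_base: grey relay base, fixed to the table: 264 mm long (its x) by 124 mm wide (its y), four bays in a row along x, 60 mm apart. Its upper rim is 88 mm wide (y) and 60 mm above the table; on both long sides lies a lower step, 28 mm high, with screw terminals. Origin: centre of its underside. The red and green relays may stand in any bays; a bay may also be empty.
- bay_1 (a point): bay 1 (1 at the base's -x end, 4 at +x): centre of its mouth, level with the rim; axes as the base. Recess 55 (x) by 71 (y) mm, 10 deep, for a plate; below it a pocket 37 by 54 mm, floor 50 mm below the rim, where a relay stands. A stiff seal strip on each y side holds a loosely laid plate 4.5 mm proud; each yields at 5 N (10 N in all) and stays down; fully down, the plate is flush.
- bay_2 (a point): bay 2 (1 at the base's -x end, 4 at +x): centre of its mouth, level with the rim; axes as the base. Recess 55 (x) by 71 (y) mm, 10 deep, for a plate; below it a pocket 37 by 54 mm, floor 50 mm below the rim, where a relay stands. A stiff seal strip on each y side holds a loosely laid plate 4.5 mm proud; each yields at 5 N (10 N in all) and stays down; fully down, the plate is flush.
- bay_3 (a point): bay 3 (1 at the base's -x end, 4 at +x): centre of its mouth, level with the rim; axes as the base. Recess 55 (x) by 71 (y) mm, 10 deep, for a plate; below it a pocket 37 by 54 mm, floor 50 mm below the rim, where a relay stands. A stiff seal strip on each y side holds a loosely laid plate 4.5 mm proud; each yields at 5 N (10 N in all) and stays down; fully down, the plate is flush.
- bay_4 (a point): bay 4 (1 at the base's -x end, 4 at +x): centre of its mouth, level with the rim; axes as the base. Recess 55 (x) by 71 (y) mm, 10 deep, for a plate; below it a pocket 37 by 54 mm, floor 50 mm below the rim, where a relay stands. A stiff seal strip on each y side holds a loosely laid plate 4.5 mm proud; each yields at 5 N (10 N in all) and stays down; fully down, the plate is flush.
- jaw_1l (a joint): steel jaw at the +y side of bay 1, 26 to 32 mm above the pocket floor; its tooth sits 3.8 mm deep in the relay's groove and blocks a straight pull. 0 as found; slides outward up to 0.005 m when the relay is leaned against it (18 N there, so about 7 N at the relay's top) and stays there. Above 0.0045 on both sides the relay is free to lift.
- jaw_1r (a joint): steel jaw at the -y side of bay 1, 26 to 32 mm above the pocket floor; its tooth sits 3.8 mm deep in the relay's groove and blocks a straight pull. 0 as found; slides outward up to 0.005 m when the relay is leaned against it (18 N there, so about 7 N at the relay's top) and stays there. Above 0.0045 on both sides the relay is free to lift.
- jaw_2l (a joint): steel jaw at the +y side of bay 2, 26 to 32 mm above the pocket floor; its tooth sits 3.8 mm deep in the relay's groove and blocks a straight pull. 0 as found; slides outward up to 0.005 m when the relay is leaned against it (18 N there, so about 7 N at the relay's top) and stays there. Above 0.0045 on both sides the relay is free to lift.
- jaw_2r (a joint): steel jaw at the -y side of bay 2, 26 to 32 mm above the pocket floor; its tooth sits 3.8 mm deep in the relay's groove and blocks a straight pull. 0 as found; slides outward up to 0.005 m when the relay is leaned against it (18 N there, so about 7 N at the relay's top) and stays there. Above 0.0045 on both sides the relay is free to lift.
- jaw_3l (a joint): steel jaw at the +y side of bay 3, 26 to 32 mm above the pocket floor; its tooth sits 3.8 mm deep in the relay's groove and blocks a straight pull. 0 as found; slides outward up to 0.005 m when the relay is leaned against it (18 N there, so about 7 N at the relay's top) and stays there. Above 0.0045 on both sides the relay is free to lift.
- jaw_3r (a joint): steel jaw at the -y side of bay 3, 26 to 32 mm above the pocket floor; its tooth sits 3.8 mm deep in the relay's groove and blocks a straight pull. 0 as found; slides outward up to 0.005 m when the relay is leaned against it (18 N there, so about 7 N at the relay's top) and stays there. Above 0.0045 on both sides the relay is free to lift.
- jaw_4l (a joint): steel jaw at the +y side of bay 4, 26 to 32 mm above the pocket floor; its tooth sits 3.8 mm deep in the relay's groove and blocks a straight pull. 0 as found; slides outward up to 0.005 m when the relay is leaned against it (18 N there, so about 7 N at the relay's top) and stays there. Above 0.0045 on both sides the relay is free to lift.
- jaw_4r (a joint): steel jaw at the -y side of bay 4, 26 to 32 mm above the pocket floor; its tooth sits 3.8 mm deep in the relay's groove and blocks a straight pull. 0 as found; slides outward up to 0.005 m when the relay is leaned against it (18 N there, so about 7 N at the relay's top) and stays there. Above 0.0045 on both sides the relay is free to lift.
- relay_a_mid (a point): failed relay, RED cap; absent in some runs. 34 x 34 x 95 mm tall, 0.14 kg. Fitted, its upper 45 mm show above the rim, with flat faces to grip. Its foot (lowest 8 mm, 18 mm wide in y) sits in a close socket, so it rocks about the foot in the base's y: leaning it 0.18 to 0.22 rad (14 to 16 mm at 75 mm up) pushes that side's jaw right back. Point: its centre, half-way up; axes as the base.
- relay_b_mid (a point): failed relay, RED cap; absent in some runs. 34 x 34 x 95 mm tall, 0.14 kg. Fitted, its upper 45 mm show above the rim, with flat faces to grip. Its foot (lowest 8 mm, 18 mm wide in y) sits in a close socket, so it rocks about the foot in the base's y: leaning it 0.18 to 0.22 rad (14 to 16 mm at 75 mm up) pushes that side's jaw right back. Point: its centre, half-way up; axes as the base.
- relay_c_mid (a point): failed relay, RED cap; absent in some runs. 34 x 34 x 95 mm tall, 0.14 kg. Fitted, its upper 45 mm show above the rim, with flat faces to grip. Its foot (lowest 8 mm, 18 mm wide in y) sits in a close socket, so it rocks about the foot in the base's y: leaning it 0.18 to 0.22 rad (14 to 16 mm at 75 mm up) pushes that side's jaw right back. Point: its centre, half-way up; axes as the base.
- relay_good_mid (a point): good relay, GREEN cap, stays fitted. 34 x 34 x 95 mm tall, 0.14 kg. Fitted, its upper 45 mm show above the rim, with flat faces to grip. Its foot (lowest 8 mm, 18 mm wide in y) sits in a close socket, so it rocks about the foot in the base's y: leaning it 0.18 to 0.22 rad (14 to 16 mm at 75 mm up) pushes that side's jaw right back. Point: its centre, half-way up; axes as the base.
- blank_a_mid (a point): ivory blanking plate, 50 (x) by 66 (y) by 6 mm, 0.035 kg, with a grip bar on top along its x: 36 long, 10 wide, rising 16 mm (22 mm in all). Any plate fits any bay, either way round, x along the base's x, 2.5 mm play on each side. Point: centre, 11 mm above its underside (5 mm above the rim when flush, 9.5 mm while loose on the strips).
- blank_b_mid (a point): ivory blanking plate, 50 (x) by 66 (y) by 6 mm, 0.035 kg, with a grip bar on top along its x: 36 long, 10 wide, rising 16 mm (22 mm in all). Any plate fits any bay, either way round, x along the base's x, 2.5 mm play on each side. Point: centre, 11 mm above its underside (5 mm above the rim when flush, 9.5 mm while loose on the strips).
- blank_c_mid (a point): ivory blanking plate, 50 (x) by 66 (y) by 6 mm, 0.035 kg, with a grip bar on top along its x: 36 long, 10 wide, rising 16 mm (22 mm in all). Any plate fits any bay, either way round, x along the base's x, 2.5 mm play on each side. Point: centre, 11 mm above its underside (5 mm above the rim when flush, 9.5 mm while loose on the strips).
- tray_in (a point): centre of the inner floor of the white foam tray, 22 mm above the table. Inside it measures 144 (its x) by 114 mm (its y); its walls are 5 mm thick and rise to 62 mm above the table. It does not move.
- jar: small plastic jar with a red lid, 45 mm across and 61 mm tall, a bystander; origin under its centre.

How it is judged (in metres and radians):
At the end, for the whole second after the job is handed in: Every red relay present rests inside the foam tray (centre within 70 x 55 mm of its middle, under 78 mm high); each plate lies in a bay within 6 mm of its centre, tilted under 0.04 rad, top within 2 mm of flush; the green relay still stands in its bay (moved under 5 mm, tilt under 0.06 rad) (x of relay_a_mid in the frame of tray_in between -0.07 and 0.07 m and y of relay_a_mid in the frame of tray_in between -0.055 and 0.055 m and height (world z) of each of relay_a_mid, relay_b_mid, relay_c_mid below 0.078 m and linear speed of each of relay_a, relay_b, relay_c below 0.02 m/s and x of relay_b_mid in the frame of tray_in between -0.07 and 0.07 m and y of relay_b_mid in the frame of tray_in between -0.055 and 0.055 m and x of relay_c_mid in the frame of tray_in between -0.07 and 0.07 m and y of relay_c_mid in the frame of tray_in between -0.055 and 0.055 m and ((horizontal distance between blank_a_mid and bay_1 below 0.006 m and z of blank_a_mid in the frame of bay_1 below 0.007 m and angle between blank_a_mid's own z axis and vertical below 0.04 rad) or (horizontal distance between blank_a_mid and bay_2 below 0.006 m and z of blank_a_mid in the frame of bay_2 below 0.007 m and angle between blank_a_mid's own z axis and vertical below 0.04 rad) or (horizontal distance between blank_a_mid and bay_3 below 0.006 m and z of blank_a_mid in the frame of bay_3 below 0.007 m and angle between blank_a_mid's own z axis and vertical below 0.04 rad) or (horizontal distance between blank_a_mid and bay_4 below 0.006 m and z of blank_a_mid in the frame of bay_4 below 0.007 m and angle between blank_a_mid's own z axis and vertical below 0.04 rad)) and ((horizontal distance between blank_b_mid and bay_1 below 0.006 m and z of blank_b_mid in the frame of bay_1 below 0.007 m and angle between blank_b_mid's own z axis and vertical below 0.04 rad) or (horizontal distance between blank_b_mid and bay_2 below 0.006 m and z of blank_b_mid in the frame of bay_2 below 0.007 m and angle between blank_b_mid's own z axis and vertical below 0.04 rad) or (horizontal distance between blank_b_mid and bay_3 below 0.006 m and z of blank_b_mid in the frame of bay_3 below 0.007 m and angle between blank_b_mid's own z axis and vertical below 0.04 rad) or (horizontal distance between blank_b_mid and bay_4 below 0.006 m and z of blank_b_mid in the frame of bay_4 below 0.007 m and angle between blank_b_mid's own z axis and vertical below 0.04 rad)) and ((horizontal distance between blank_c_mid and bay_1 below 0.006 m and z of blank_c_mid in the frame of bay_1 below 0.007 m and angle between blank_c_mid's own z axis and vertical below 0.04 rad) or (horizontal distance between blank_c_mid and bay_2 below 0.006 m and z of blank_c_mid in the frame of bay_2 below 0.007 m and angle between blank_c_mid's own z axis and vertical below 0.04 rad) or (horizontal distance between blank_c_mid and bay_3 below 0.006 m and z of blank_c_mid in the frame of bay_3 below 0.007 m and angle between blank_c_mid's own z axis and vertical below 0.04 rad) or (horizontal distance between blank_c_mid and bay_4 below 0.006 m and z of blank_c_mid in the frame of bay_4 below 0.007 m and angle between blank_c_mid's own z axis and vertical below 0.04 rad)) and distance of relay_good_mid from where it was at the start of the episode below 0.005 m and angle between relay_good_mid's own z axis and vertical below 0.06 rad); the robot touches nothing.
It fails at once if the green-capped relay is pulled or knocked out of its seat (distance of relay_good_mid from where it was at the start of the episode above 0.02 m).
It fails at once if the jar of hardware is knocked over (angle between jar's own z axis and vertical above 0.8 rad).
Of relay_a, relay_b, relay_c only 2 to 3 are there at a start; the rules pass over those that are not, and their reading is None.
At some moment in a run one of blank_a, blank_b, blank_c may be knocked a few centimetres aside while the robot is not near it.
Once in a run the grip may slacken for a moment while it holds something.
It also fails if it takes over 210 s, if anything falls off the work surface, if the arm or the gripper's body presses on something with over 40 N, if the wrist force passes 120 N, or if a joint passes its speed limit or range.

ROBOT

A 6-joint arm with a two-finger parallel gripper is mounted at the origin on a cart in front of the work surface, level with it; the furniture and walls round the work are solid. World frame = base frame: x ahead of the robot, y to its left, z up, the work surface at z = 0. Lengths are in mm, angles in rad, forces in N, time in s.
With the tool pointing down it reaches from about 350 to 875 mm from the base axis. Payload 4.2 kg.
Tool frame: the origin (TCP) lies midway between the tips of the shut fingers; the grasp point (between the pads) lies 19 mm behind it (arm.grip_depth is the distance from the TCP to the grasp point, in mm); z points along the fingers, x is the direction in which the jaws open and shut, and the axes are right-handed (so a half turn about z gives the same grasp; the last joint's range is limited). The gripper opens to 85 mm and grips with 20 to 120 N. Pads are 22 mm wide; open, the fingers measure 114 mm over their backs; the gripper's body (76 mm by 85 mm) begins 54 mm behind the grasp point. The pads swing forward as they close: fully open they stand 13 mm farther back than shut.
Start: joints at [1.566, 0.385, 0.008, 0, -1.194, -0.259], TCP at [162.937, 603.366, 202.612] pointing down, gripper open.
Joint ranges: [-3.14, 3.14], [-1.21, 2.06], [-1.07, 1.41], [-3.16, 2.05], [-2.99, -0.16], [-3.1, 3.1]. Speed limits (rad/s): [2.79, 2.79, 3.14, 3.14, 3.14, 3.14].

INTERFACE

Orientations are given as a unit quaternion [x, y, z, w].
In Python, from bench import arm, eyes, find_in, silhouettes gives the robot as it stands. The module is installed in compiled form; this text tells all that it offers.
- The arm moves only by the tool play_rows, never from a script. Its arguments are lists of equal length, an entry for each row: "offset": the shift along the world's x, y, z in mm, a list of three; "turn": the turn about the world's z in rad. In form: {"offset": [[x, y, z], ...], "turn": [turn, ...]}. A call has 1 to 12 rows; each row shifts and turns the pose as measured when the row begins; what a row does not reach is not made up. A row lasts 1/10 s, in which the tool goes at most 50 mm and 8.59 degrees, less where a joint would pass 70% of its speed; a pose out of reach is approached as far as the arm can. A call is refused whole if a number of a shift passes 50 or a number of a turn 0.15, either way. A call with a gripper value outside its range is refused whole. "grip" is the gripper's target within -1 to 1 (fully open at 1, half-way at 0, shut at -1), set as the call begins (left out, the last holds). The fingers move at their own pace and stop on an object; the grip force is fixed at half the most. Time passes only in rows, so rows that do not move let the fingers close. It gives the time, the measured TCP pose, the force and the opening at its end, in the units of the state.
- arm.read_state(): the state, without advancing time (a new reading comes with each control period).
- eyes.get_image(name): name is "scene" or "top" or "wrist"; returns (picture, depth): 384x512x3 uint8, red, green, blue; 384x512 float32, mm along the optical axis (not along the pixel's ray), 0 where there is no reading.
- eyes.camera_params(name): a dict with "camera_matrix" (3x3 intrinsics, pixels), "camera_from_world" (4x4, takes a point from world to camera coordinates). Camera axes: x right, y down, z forward; pixel columns grow to the right and rows downward; lengths in mm; the calibration is good to about 2 mm. The wrist camera is an equidistant fisheye: a pixel r from the principal point sees the ray r / f radians off the axis. A picture is of the moment at which its call begins: read the wrist's pose just before it. camera_params takes no time and is no camera call; for the wrist camera it gives the pose at the moment of the call.
- arm.job_done(): hands the job in, once; it reports no verdict.
Trained networks look in the newest picture that a camera, given by its name, has taken for a name from the list of things; names that differ only in an ending like _2 or _b are one class to them, and where a whole thing is asked for, a point or a joint stands for the part that bears it (a point fixed in the world has none). Each returns a list of dicts, best first, with "score" (0 to 1); they miss things now and then, are a little off and sometimes report something else, mostly with a low value. They report only what shows in the picture. A call takes as long as a camera call.
- find_in(camera, query): "bbox" ([centre column, centre row, width, height] in pixels, round what is visible of it).
- silhouettes(camera, query): "mask" (384x512 bool, what is visible of it) and "bbox" ([centre column, centre row, width, height] in pixels, round what is visible of it).
The state is a dict: "clock": time; "joints": joint angles; "joint_vel": joint speeds; "joint_efforts": joint torques, N m; "position": TCP position; "ee_rot": TCP orientation; "contact_force": force on the tool from outside, world axes, zero at the start; "wrist_torque": the same for the moment, N m; "gripper_width": finger opening in mm.
Only numpy, scipy, OpenCV 4.12 (cv2) and the standard library are available. Lean on these libraries where they do the work, as an engineer would, in place of code of your own. Each camera call takes 0.05 s, during which the arm holds its last target. There are 200 camera calls.

## Working session

There is one attempt and no reset: what is moved stays moved. The work goes in short steps, Python scripts to look and compute and a tool call to move; the robot and the scene stay as the last step left them, time stands still between calls to the robot, and variables do not carry over. Pictures are saved under pics/ and viewed, on a budget of 14 in all, crops included, one or two more only if the job needs it, and the job is handed in when it is done.

Besides the shell and the picture viewer there is one more tool, called as name(argument=value, ...), one argument or row to a line, values as JSON. play_rows: Moves the arm, as the interface text tells. Its arguments: {"type":"object","properties":{"offset":{"type":"array","items":{"type":"array","items":{"type":"number"}}},"turn":{"type":"array","items":{"type":"number"}},"grip":{"type":"number"}},"required":["offset","turn"]}

```bash
mkdir -p pics; cat > h.py <<'E'
import numpy as np, cv2
from bench import arm, eyes, find_in, silhouettes
def cloud(name):
    p,d=eyes.get_image(name); c=eyes.camera_params(name)
    K=c["camera_matrix"]; T=np.linalg.inv(np.array(c["camera_from_world"]))
    v,u=np.mgrid[:384,:512]
    X=np.stack([(u-K[0][2])/K[0][0]*d,(v-K[1][2])/K[1][1]*d,d],-1)
    W=X@T[:3,:3].T+T[:3,3]; W[d==0]=np.nan
    return p,d,W
def save(n,p): cv2.imwrite("pics/"+n+".png",p[...,::-1])
E
python3 - <<'E'
from h import *
s=arm.read_state(); print({k:np.round(v,3) for k,v in s.items()}, arm.grip_depth)
a,d,W=cloud("top"); b,d2,W2=cloud("scene")
save("top1",a); save("scene1",b); np.save("Wtop.npy",W)
for q in ["relay_a_mid","relay_good_mid","blank_a_mid","relay_base","tray_in","jar"]:
    try:
        for r in silhouettes("top",q):
            m=r["mask"]; w=W[m]; w=w[~np.isnan(w[:,0])]
            print(q,round(r["score"],2),np.round(r["bbox"]),np.round(np.median(w,0)),np.round(w.min(0)),np.round(w.max(0)))
    except Exception as e: print(q,e)
E
```

```text
{'clock': np.float64(0.0), 'joints': array([ 1.566e+00,  3.860e-01,  7.000e-03, -1.000e-03, -1.194e+00,
       -2.590e-01]), 'joint_vel': array([-0.   ,  0.001, -0.001,  0.002,  0.001, -0.   ]), 'joint_efforts': array([-0.0000e+00, -3.9229e+01,  1.8840e+01,  4.1860e+00, -5.0000e-03,
        0.0000e+00]), 'position': array([162.788, 602.758, 201.499]), 'ee_rot': array([-0.608,  0.794, -0.001, -0.001]), 'contact_force': array([-0.664, -0.219, -0.633]), 'wrist_torque': array([ 0.014,  0.001, -0.029]), 'gripper_width': np.float64(85.248)} 18.700000000000003
relay_a_mid 0.91 [333. 163.  19.  20.] [572.   6. 104.] [558. -33.  14.] [594.  21. 109.]
relay_good_mid 0.7 [341. 213.  17.  14.] [455.  -0. 105.] [439. -21.  53.] [473.  13. 109.]
relay_good_mid 0.48 [331. 179.  64. 116.] [531.  18.  49.] [394. -72.  -2.] [699.  71. 107.]
blank_a_mid 0.65 [250. 219.  32.  26.] [452. 198.   7.] [420. 161.  -2.] [485. 235.  27.]
relay_base 0.91 [332. 180.  61. 120.] [533.  17.  49.] [394. -72.  -3.] [694.  71. 108.]
tray_in 0.91 [170. 186.  66.  74.] [528. 401.  33.] [440. 324.   4.] [612. 472.  68.]
jar 0.68 [180. 247.  25.  20.] [373. 366.  60.] [351. 348.  -3.] [395. 390.  66.]
```

```bash
python3 -c "
import cv2,numpy as np
a=cv2.imread('pics/top1.png');b=cv2.imread('pics/scene1.png')
cv2.imwrite('pics/both1.png',cv2.resize(np.vstack([a]),(800,600)))"
```

```text
(no output)
```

View pics/both1.png

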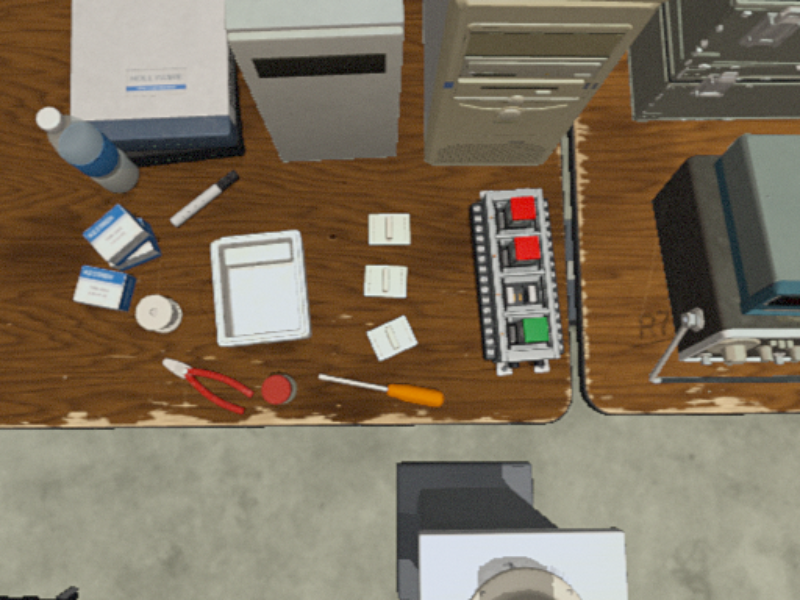

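View pics/scene1.png

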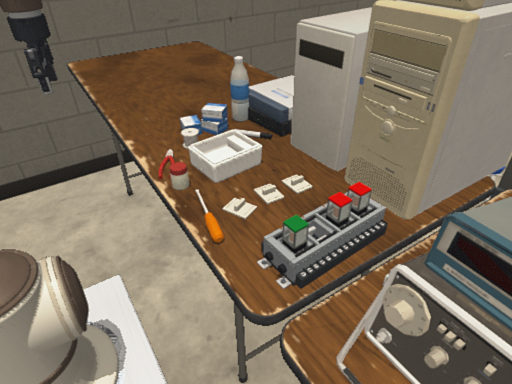

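The top view shows red relays in the two far bays of the base, at (520,208) and (525,248). Bay 3 from the top, at (522,293), is empty, and the green relay is nearest at (535,330). The three plates are at (389,229), (386,281) and (392,338), the tray at (260,288) and the jar at (278,388). A tall computer tower stands close behind the far end of the base. Next I'll fit the geometry from depth.

```bash
cat >> h.py <<'E'
def rect(P):
    (c,wh,a)=cv2.minAreaRect(P.astype(np.float32)); return np.round(c,1),np.round(wh,1),round(a,1)
def blobs(W,m,minn=15):
    n,l,st,_=cv2.connectedComponentsWithStats(m.astype(np.uint8))
    return [W[l==i] for i in range(1,n) if st[i,4]>=minn]
E
python3 - <<'E'
from h import *
W=np.load("Wtop.npy"); x,y,z=np.moveaxis(W,-1,0)
reg=(x>360)&(x<720)&(y>-110)&(y<110)
m=reg&(z>52)&(z<66); print("rim",rect(W[m][:,:2]),np.median(z[m]))
for b in blobs(W,reg&(z>90)): print("cap",rect(b[:,:2]),np.median(b[:,2]),len(b))
r2=(x>400)&(x<640)&(y>130)&(y<280)
for b in blobs(W,r2&(z>3)&(z<40)): 
  print("plate",rect(b[:,:2]),len(b)); t=b[b[:,2]>14]; print("  bar",rect(t[:,:2]),len(t),np.round(np.median(t,0)))
r3=(x>400)&(x<650)&(y>300)&(y<500)
m=r3&(z>55)&(z<75);print("tray rim",rect(W[m][:,:2]))
# tower near
m=(x>600)&(z>80)&(y<200)&(y>-150); print("tower",np.nanmin(x[m]),[ (k,round(float(np.nanmin(x[m&(np.abs(y-k)<15)])),0)) for k in (-60,-30,0,30,60,100) if (m&(np.abs(y-k)<15)).any()])
E
```

```text
rim (array([5.469e+02, 4.000e-01]), array([264.6,  88.9]), 3.8) 59.428198059160536
cap (array([636.1,   6.4]), array([34.8, 35. ]), 3.7) 104.91447230867999 254
cap (array([576.2,   2.4]), array([34.7, 34.7]), 3.0) 104.93141417744937 260
cap (array([456.7,  -5.8]), array([34.2, 35.2]), 1.7) 105.0691243498431 258
plate (array([622.1, 200.3]), array([35.5, 66.5]), 3.2) 352
  bar (array([626.2, 201.2]), array([ 7.5, 27.6]), 89.6) 47 [626. 202.  21.]
plate (array([548.2, 210.1]), array([70.2, 56.2]), 89.0) 524
  bar (array([544.2, 208.5]), array([ 9.9, 33.1]), 85.9) 57 [545. 208.  22.]
plate (array([451.4, 198.3]), array([58., 72.]), 26.5) 533
  bar (array([452.6, 198.5]), array([34.9,  9.8]), 25.1) 61 [452. 199.  22.]
tray rim (array([526.8, 398.7]), array([165.1, 136.2]), 5.8)
tower 617.8761550495655 [(-60, 727.0), (-30, 727.0), (0, 618.0), (30, 618.0), (60, 729.0), (100, 729.0)]
```

play_rows(
  offset=[
    [39,-49,0],
    [39,-49,0],
    [39,-49,0],
    [39,-49,0],
    [39,-49,0],
    [39,-49,0],
    [39,-49,0],
    [39,-49,0],
    [39,-49,0],
    [39,-49,0],
    [39,-49,0],
    [39,-49,0],
  ],
  turn=[-0.1,-0.1,-0.1,-0.1,-0.1,-0.1,-0.1,-0.1,-0.1,-0.1,-0.1,-0.1],
  grip=0.15,
)

```text
clock: 1.6
position: [535.9, 130.8, 203.7]
ee_rot: [-0.035, 0.999, 0.001, 0.004]
contact_force: [1.3, 0.7, -0.1]
gripper_width: 48.9
```

```bash
cat >> h.py <<'E'
from scipy.spatial.transform import Rotation as R
def st():
    s=arm.read_state(); ax=R.from_quat(s["ee_rot"]).as_matrix()[:,0]
    y=np.arctan2(ax[1],ax[0]); y=(y+np.pi/2)%np.pi-np.pi/2
    print("t",round(float(s["clock"]),2),"tcp",np.round(s["position"],1),"yaw",round(y,3),"F",np.round(s["contact_force"],1),"w",round(float(s["gripper_width"]),1),"j6",round(s["joints"][5],2))
    return s
def to(x,y,z,yaw):
    s=st(); ax=R.from_quat(s["ee_rot"]).as_matrix()[:,0]; c=np.arctan2(ax[1],ax[0])
    t=(yaw-c+np.pi/2)%np.pi-np.pi/2
    print("  need",np.round(np.array([x,y,z])-s["position"],1),"turn",round(t,3))
E
python3 -c "
from h import *
to(636.5,6.4,200,0.066)"
```

```text
t 1.6 tcp [535.9 130.8 203.7] yaw 0.071 F [ 1.3  0.7 -0.1] w 48.9 j6 -0.46
  need [ 100.6 -124.4   -3.7] turn -0.005
```

play_rows(
  offset=[
    [34,-42,0],
    [34,-42,0],
    [28,-34,0],
    [6,-8,-2],
    [0,0,0],
  ],
  turn=[0,0,0,0,0],
)

```text
clock: 2.1
position: [636.0, 3.5, 200.7]
ee_rot: [-0.03, 1.0, 0.001, 0.004]
contact_force: [-1.0, 0.8, 0.5]
gripper_width: 49.0
```

```bash
python3 -c "
from h import *
to(636.5,6.4,66,0.066)
a,d=eyes.get_image('wrist'); save('w1',a)"
```

```text
t 2.1 tcp [636.    3.5 200.7] yaw 0.061 F [-1.   0.8  0.5] w 49.0 j6 -0.2
  need [   0.5    2.9 -134.7] turn 0.005
```

View pics/w1.png

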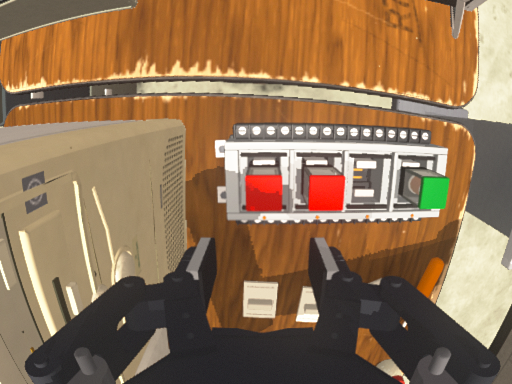

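The wrist view shows the far red cap at (264,190), centred between the fingers (columns 205 and 318). The green relay is at (430,190). I'll descend.

play_rows(
  offset=[
    [0,3,-40],
    [0,0,-40],
    [0,0,-30],
    [0,0,-20],
    [0,0,-5],
    [0,0,0],
  ],
  turn=[0.005,0,0,0,0,0],
)

```text
clock: 2.75
position: [632.2, 16.1, 66.9]
ee_rot: [-0.039, 0.999, 0.002, 0.008]
contact_force: [0.1, -1.0, 0.0]
gripper_width: 49.0
```

```bash
python3 -c "
from h import *
to(636.5,6.4,66,0.066)"
```

```text
t 2.75 tcp [632.2  16.1  66.9] yaw 0.078 F [ 0.1 -1.   0. ] w 49.0 j6 -0.2
  need [ 4.3 -9.7 -0.9] turn -0.012
```

play_rows(
  offset=[
    [4,-9,0],
    [0,0,0],
  ],
  turn=[-0.012,0],
)

```text
clock: 2.95
position: [637.7, 8.3, 69.9]
ee_rot: [-0.034, 0.999, 0.002, 0.01]
contact_force: [0.3, -0.2, 1.0]
gripper_width: 49.2
```

```bash
python3 -c "
from h import *
to(636.5,6.4,66,0.066)"
```

```text
t 2.95 tcp [637.7   8.3  69.9] yaw 0.068 F [ 0.3 -0.2  1. ] w 49.2 j6 -0.2
  need [-1.2 -1.9 -3.9] turn -0.002
```

play_rows(
  offset=[
    [-1,-2,-4],
    [0,0,0],
  ],
  turn=[0,0],
)

```text
clock: 3.15
position: [638.0, 6.1, 68.0]
ee_rot: [-0.034, 0.999, 0.003, 0.012]
contact_force: [-0.3, 0.1, -0.1]
gripper_width: 49.2
```

play_rows(
  offset=[
    [0,0,0],
    [0,0,0],
    [0,0,0],
    [0,0,0],
    [0,0,0],
  ],
  turn=[0,0,0,0,0],
  grip=-1,
)

```text
clock: 3.65
position: [638.5, 5.8, 69.0]
ee_rot: [-0.033, 0.999, 0.003, 0.013]
contact_force: [-0.1, 0.2, 0.7]
gripper_width: 32.2
```

```bash
python3 -c "
from h import *
to(636.5,6.4,66,0.066)"
```

```text
t 3.65 tcp [638.5   5.8  69. ] yaw 0.067 F [-0.1  0.2  0.7] w 32.2 j6 -0.2
  need [-2.   0.6 -3. ] turn -0.001
```

play_rows(
  offset=[
    [0,5,0],
    [0,5,-0.5],
    [0,5,-1],
    [0,3,-0.5],
  ],
  turn=[0,0,0,0],
)

```text
clock: 4.05
position: [638.0, 14.3, 69.7]
ee_rot: [-0.035, 0.999, -0.005, 0.01]
contact_force: [1.9, -8.7, 0.5]
gripper_width: 31.9
```

```bash
python3 -c "
from h import *
s=st(); print(R.from_quat(s['ee_rot']).as_matrix()[:,2])"
```

```text
t 4.05 tcp [638.   14.3  69.7] yaw 0.069 F [ 1.9 -8.7  0.5] w 31.9 j6 -0.23
[ 0.02126222 -0.00952257 -0.99972858]
```

play_rows(
  offset=[
    [0,8,-0.5],
    [0,8,-0.5],
    [0,6,-0.5],
  ],
  turn=[0,0,0],
)

```text
clock: 4.35
position: [637.1, 25.0, 69.5]
ee_rot: [-0.035, 0.999, -0.014, 0.007]
contact_force: [3.4, -17.0, -2.6]
gripper_width: 31.9
```

play_rows(
  offset=[
    [0,-10,0.5],
    [0,-10,0.5],
    [0,-8,-0.5],
    [0,-8,-0.5],
    [0,-8,-0.5],
    [0,-6,-0.5],
  ],
  turn=[0,0,0,0,0,0],
)

```text
clock: 4.95
position: [639.5, -12.9, 70.0]
ee_rot: [-0.034, 0.999, -0.003, 0.013]
contact_force: [-2.6, 10.7, 3.3]
gripper_width: 31.8
```

play_rows(
  offset=[
    [0,-6,0],
    [0,-4,0],
  ],
  turn=[0,0],
)

```text
clock: 5.15
position: [639.7, -16.7, 70.0]
ee_rot: [-0.034, 0.999, 0.002, 0.014]
contact_force: [-0.7, 5.7, -1.3]
gripper_width: 31.5
```

play_rows(
  offset=[
    [0,10,0],
    [0,8,0.5],
    [0,0,1],
    [0,0,0],
  ],
  turn=[0,0,0,0],
)

```text
clock: 5.55
position: [639.3, -3.2, 74.9]
ee_rot: [-0.035, 0.999, -0.002, 0.013]
contact_force: [1.2, -2.4, -1.5]
gripper_width: 31.9
```

```bash
python3 -c "
from h import *
to(638.5,5.8,69,0.066)"
```

```text
t 5.55 tcp [639.3  -3.2  74.9] yaw 0.07 F [ 1.2 -2.4 -1.5] w 31.9 j6 -0.19
  need [-0.8  9.  -5.9] turn -0.004
```

play_rows(
  offset=[
    [0,6,1],
    [-1,4,1],
    [0,0,6],
    [0,0,8],
    [0,0,10],
  ],
  turn=[0,0,0,0,0],
)

```text
clock: 6.05
position: [636.2, 5.6, 93.0]
ee_rot: [-0.033, 0.999, -0.002, 0.009]
contact_force: [6.2, -2.4, -10.9]
gripper_width: 31.8
```

play_rows(
  offset=[
    [0,0,6],
    [0,0,4],
  ],
  turn=[0,0],
)

```text
clock: 6.25
position: [636.7, 7.0, 104.0]
ee_rot: [-0.033, 0.999, -0.001, 0.01]
contact_force: [0.5, 0.0, -1.7]
gripper_width: 31.9
```

```bash
python3 -c "
from h import *
st()
a,d,W=cloud('scene'); save('s2',cv2.resize(a[150:300,230:430],(800,600)))
r=silhouettes('scene','relay_a_mid')
for q in r: print(q['score'],q['bbox'],np.nanmax(W[q['mask']],0))"
```

```text
t 6.25 tcp [636.7   7.  104. ] yaw 0.066 F [ 0.5  0.  -1.7] w 31.9 j6 -0.21
0.61 [337.1, 210.6, 23.2, 36.9] [592.56727925  18.37985954 107.3811883 ]
```

View pics/s2.png

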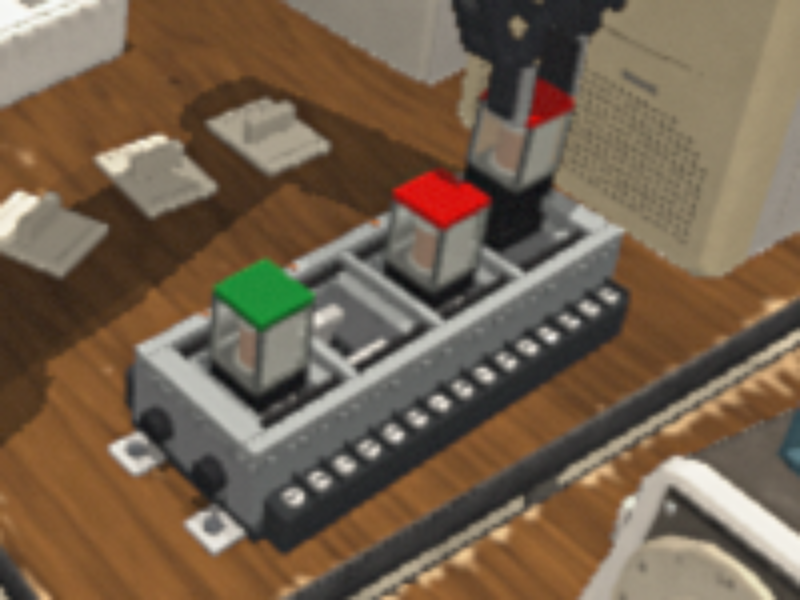

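The far relay is out of its bay (cap at about (540,100) in the crop) and hangs vertically in the fingers. The green relay and the other red one haven't moved. I'll carry it to the tray.

play_rows(
  offset=[
    [0,0,25],
    [0,5,25],
    [-7,45,5],
    [-8,45,0],
    [-8,45,0],
    [-8,45,0],
    [-8,45,0],
    [-8,45,0],
    [-8,45,0],
    [-8,45,0],
    [-8,40,0],
    [0,0,0],
  ],
  turn=[0,0,0,0,0,0,0,0,0,0,0,0],
)

```text
clock: 7.55
position: [553.7, 428.4, 164.6]
ee_rot: [-0.031, 0.999, 0.002, 0.007]
contact_force: [-0.5, -0.7, -1.9]
gripper_width: 31.5
```

```bash
python3 -c "
from h import *
to(563,402,83,0.1)"
```

```text
t 7.55 tcp [553.7 428.4 164.6] yaw 0.062 F [-0.5 -0.7 -1.9] w 31.5 j6 -0.83
  need [  9.3 -26.4 -81.6] turn 0.038
```

play_rows(
  offset=[
    [9,-22,0],
    [0,0,-20],
    [0,0,-20],
    [0,0,-15],
    [0,0,0],
  ],
  turn=[0.03,0,0,0,0],
)

```text
clock: 8.05
position: [559.3, 406.8, 108.6]
ee_rot: [-0.049, 0.999, 0.002, 0.006]
contact_force: [-0.2, 0.8, -2.0]
gripper_width: 31.4
```

```bash
python3 -c "
from h import *
to(563,402,83,0.1)"
```

```text
t 8.05 tcp [559.3 406.8 108.6] yaw 0.097 F [-0.2  0.8 -2. ] w 31.4 j6 -0.77
  need [  3.7  -4.8 -25.6] turn 0.003
```

play_rows(
  offset=[
    [4,-5,-12],
    [0,0,-8],
    [0,0,-3],
    [0,0,0],
  ],
  turn=[0,0,0,0],
)

```text
clock: 8.45
position: [564.3, 401.1, 86.1]
ee_rot: [-0.048, 0.999, 0.003, 0.006]
contact_force: [-0.9, -0.9, -1.2]
gripper_width: 31.5
```

play_rows(
  offset=[
    [0,0,-2],
    [0,0,0],
  ],
  turn=[0,0],
)

```text
clock: 8.65
position: [564.7, 401.4, 84.7]
ee_rot: [-0.048, 0.999, 0.003, 0.007]
contact_force: [-0.0, 0.5, -2.1]
gripper_width: 31.8
```

play_rows(
  offset=[
    [0,0,-3],
    [0,0,0],
  ],
  turn=[0,0],
)

```text
clock: 8.85
position: [565.1, 402.1, 82.5]
ee_rot: [-0.049, 0.999, 0.004, 0.008]
contact_force: [-0.1, 0.5, -1.5]
gripper_width: 31.6
```

play_rows(
  offset=[
    [0,0,-3],
    [0,0,0],
  ],
  turn=[0,0],
)

```text
clock: 9.05
position: [566.1, 403.0, 82.4]
ee_rot: [-0.049, 0.999, 0.005, 0.009]
contact_force: [-0.2, -0.4, -1.4]
gripper_width: 32.2
```

play_rows(
  offset=[
    [-2,-1,-4],
    [0,0,-2],
  ],
  turn=[0,0],
)

```text
clock: 9.25
position: [566.3, 403.8, 81.8]
ee_rot: [-0.05, 0.999, 0.007, 0.013]
contact_force: [-3.8, -1.1, 6.3]
gripper_width: 31.8
```

Contact (6 N upward). I'll release gently and go up.

play_rows(
  offset=[
    [0,0,0],
    [0,0,0],
    [0,0,0],
    [0,0,0],
  ],
  turn=[0,0,0,0],
  grip=0.1,
)

```text
clock: 9.65
position: [566.5, 404.1, 81.9]
ee_rot: [-0.05, 0.999, 0.007, 0.014]
contact_force: [0.1, -0.1, 0.0]
gripper_width: 47.0
```

play_rows(
  offset=[
    [0,0,20],
    [0,0,35],
    [0,0,40],
    [1,-45,20],
    [1,-45,0],
    [1,-45,0],
    [1,-45,0],
    [1,-45,0],
    [1,-45,0],
    [1,-45,0],
    [1,-40,0],
    [0,0,0],
  ],
  turn=[0,0,0,0,0,0,0,0,0,0,0,0],
  grip=0.15,
)

```text
clock: 10.85
position: [571.6, 36.4, 196.7]
ee_rot: [-0.052, 0.999, 0.005, 0.013]
contact_force: [-0.4, 1.7, -0.7]
gripper_width: 49.3
```

```bash
python3 -c "
from h import *
to(576.5,2.4,150,0.066)
a,d,W=cloud('top'); x,y,z=np.moveaxis(W,-1,0)
m=(x>440)&(x<620)&(y>310)&(y<480)&(z>75)&(z<130)
for b in blobs(W,m): print('tray relay',rect(b[:,:2]),np.median(b[:,2]))
r2=(x>400)&(x<690)&(y>130)&(y<280)
for b in blobs(W,r2&(z>3)&(z<40)):
  t=b[b[:,2]>14]; print('plate',rect(b[:,:2]),len(b),'bar',rect(t[:,:2]),len(t))
"
```

```text
t 10.85 tcp [571.6  36.4 196.7] yaw 0.105 F [-0.4  1.7 -0.7] w 49.3 j6 -0.24
  need [  4.9 -34.  -46.7] turn -0.039
tray relay (array([564.1, 408.5]), array([36.2, 34.9]), 6.2) 116.60185793524022
plate (array([534.4, 207.9]), array([66.3, 29.5]), 87.3) 235 bar (array([533.8, 209.2]), array([ 7.4, 12.8]), 89.7) 22
plate (array([453.7, 200. ]), array([52.7, 68.3]), 24.3) 530 bar (array([452.5, 198.5]), array([34.6,  9.8]), 25.8) 61
```

play_rows(
  offset=[
    [5,-30,-20],
    [0,-4,-20],
    [0,0,-10],
    [0,0,0],
  ],
  turn=[-0.035,0,0,0],
)

```text
clock: 11.3
position: [578.4, 5.2, 145.9]
ee_rot: [-0.036, 0.999, 0.006, 0.015]
contact_force: [-0.4, 0.1, -0.3]
gripper_width: 48.8
```

```bash
python3 -c "
from h import *
to(576.5,2.4,67,0.066)"
```

```text
t 11.3 tcp [578.4   5.2 145.9] yaw 0.072 F [-0.4  0.1 -0.3] w 48.8 j6 -0.21
  need [ -1.9  -2.8 -78.9] turn -0.006
```

play_rows(
  offset=[
    [-2,-3,-25],
    [0,0,-25],
    [0,0,-18],
    [0,0,-6],
    [0,0,0],
  ],
  turn=[-0.005,0,0,0,0],
)

```text
clock: 11.8
position: [580.5, 7.8, 74.1]
ee_rot: [-0.038, 0.999, 0.006, 0.02]
contact_force: [-0.4, 0.0, 0.8]
gripper_width: 49.3
```

```bash
python3 -c "
from h import *
to(576.5,2.4,67,0.066)"
```

```text
t 11.8 tcp [580.5   7.8  74.1] yaw 0.075 F [-0.4  0.   0.8] w 49.3 j6 -0.21
  need [-4.  -5.4 -7.1] turn -0.009
```

play_rows(
  offset=[
    [-4,-5,-6],
    [0,0,0],
  ],
  turn=[-0.009,0],
)

```text
clock: 12.0
position: [577.7, 3.7, 69.7]
ee_rot: [-0.034, 0.999, 0.006, 0.021]
contact_force: [-0.4, 0.1, 1.0]
gripper_width: 48.8
```

play_rows(
  offset=[
    [0,0,0],
    [0,0,0],
    [0,0,0],
    [0,0,0],
  ],
  turn=[0,0,0,0],
  grip=-1,
)

```text
clock: 12.4
position: [578.6, 3.7, 71.7]
ee_rot: [-0.034, 0.999, 0.006, 0.023]
contact_force: [0.2, -0.3, -1.7]
gripper_width: 31.5
```

play_rows(
  offset=[
    [0,6,0],
    [0,8,-0.5],
    [0,8,-0.5],
    [0,8,-1],
    [0,8,-0.5],
    [0,6,-0.5],
  ],
  turn=[0,0,0,0,0,0],
)

```text
clock: 13.0
position: [576.0, 31.1, 70.7]
ee_rot: [-0.035, 0.999, -0.008, 0.017]
contact_force: [4.2, -18.5, -0.5]
gripper_width: 31.3
```

play_rows(
  offset=[
    [0,-10,0],
    [0,-10,0.5],
    [0,-10,0],
    [0,-8,-0.5],
    [0,-8,-0.5],
    [0,-8,-0.5],
    [0,-5,0],
  ],
  turn=[0,0,0,0,0,0,0],
)

```text
clock: 13.7
position: [580.8, -18.0, 73.1]
ee_rot: [-0.034, 0.999, 0.002, 0.025]
contact_force: [-2.6, 9.8, -0.1]
gripper_width: 30.7
```

play_rows(
  offset=[
    [0,-6,0],
    [0,-4,0],
  ],
  turn=[0,0],
)

```text
clock: 13.9
position: [581.2, -25.5, 72.9]
ee_rot: [-0.034, 0.999, 0.004, 0.026]
contact_force: [-0.2, 5.0, -0.1]
gripper_width: 30.6
```

play_rows(
  offset=[
    [-1,10,0],
    [-1,10,0],
    [0,6,1],
    [0,0,4],
    [0,0,8],
    [0,0,10],
  ],
  turn=[0,0,0,0,0,0],
)

```text
clock: 14.5
position: [577.9, -4.8, 97.9]
ee_rot: [-0.035, 0.999, -0.001, 0.023]
contact_force: [1.1, 0.8, -1.3]
gripper_width: 30.8
```

play_rows(
  offset=[
    [0,4,12],
    [0,3,15],
    [0,0,15],
    [0,0,0],
  ],
  turn=[0,0,0,0],
)

```text
clock: 14.9
position: [578.3, 4.7, 145.5]
ee_rot: [-0.035, 0.999, 0.001, 0.024]
contact_force: [1.1, -0.5, -1.5]
gripper_width: 30.6
```

```bash
python3 -c "
from h import *
s=st(); print(R.from_quat(s['ee_rot']).as_matrix()[:,2])
a,d,W=cloud('scene'); save('s3',cv2.resize(a[120:300,210:450],(800,600)))
np.save('Ws.npy',W)"
```

```text
t 14.9 tcp [578.3   4.7 145.5] yaw 0.069 F [ 1.1 -0.5 -1.5] w 30.6 j6 -0.23
[ 0.04870059  0.00331575 -0.99880792]
```

View pics/s3.png

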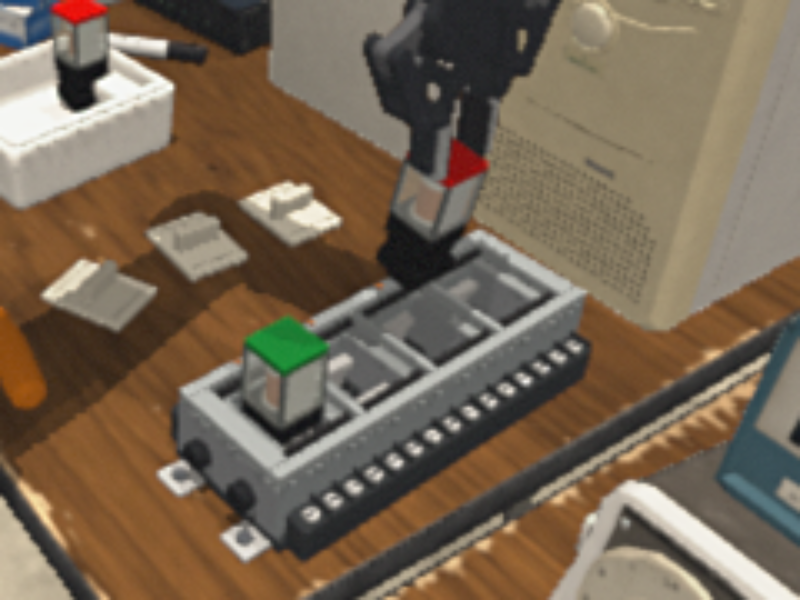

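The second relay is out too, leaning slightly in the fingers with its foot toward the plates at (430,250). The first one stands in the tray at (80,60), and green is in place. I'll carry this one over.

play_rows(
  offset=[
    [0,0,15],
    [-9,42,10],
    [-9,42,0],
    [-9,42,0],
    [-9,42,0],
    [-9,42,0],
    [-9,42,0],
    [-9,42,0],
    [-9,42,0],
    [-9,25,0],
    [0,0,0],
  ],
  turn=[0,0.004,0.004,0.004,0.004,0.004,0.004,0.004,0,0,0],
)

```text
clock: 16.05
position: [483.1, 378.2, 161.0]
ee_rot: [-0.046, 0.999, -0.0, 0.014]
contact_force: [-0.4, 0.1, -1.1]
gripper_width: 31.2
```

```bash
python3 -c "
from h import *
to(491,388,95,0.1)"
```

```text
t 16.05 tcp [483.1 378.2 161. ] yaw 0.091 F [-0.4  0.1 -1.1] w 31.2 j6 -0.86
  need [  7.9   9.8 -66. ] turn 0.009
```

play_rows(
  offset=[
    [8,8,-15],
    [0,0,-20],
    [0,0,-16],
    [0,0,-8],
    [0,0,0],
  ],
  turn=[0,0,0,0,0],
)

```text
clock: 16.55
position: [488.5, 384.2, 96.9]
ee_rot: [-0.046, 0.999, -0.002, 0.011]
contact_force: [-0.5, -0.8, -1.7]
gripper_width: 30.6
```

play_rows(
  offset=[
    [0,0,-4],
    [0,0,-4],
  ],
  turn=[0,0],
)

```text
clock: 16.75
position: [489.3, 384.1, 89.8]
ee_rot: [-0.045, 0.999, -0.001, 0.012]
contact_force: [0.5, -0.7, -1.9]
gripper_width: 31.0
```

```bash
python3 -c "
from h import *
to(491,388,90,0.1)"
```

```text
t 16.75 tcp [489.3 384.1  89.8] yaw 0.091 F [ 0.5 -0.7 -1.9] w 31.0 j6 -0.86
  need [1.7 3.9 0.2] turn 0.009
```

play_rows(
  offset=[
    [0,0,-4],
    [0,0,-4],
  ],
  turn=[0,0],
)

```text
clock: 16.95
position: [490.4, 384.6, 84.2]
ee_rot: [-0.046, 0.999, -0.001, 0.013]
contact_force: [-5.1, -1.9, 18.2]
gripper_width: 30.5
```

play_rows(
  offset=[
    [0,0,-3],
    [0,0,-3],
  ],
  turn=[0,0],
)

```text
clock: 17.15
position: [490.7, 385.1, 84.4]
ee_rot: [-0.047, 0.999, -0.0, 0.015]
contact_force: [-6.5, -1.9, 10.6]
gripper_width: 30.8
```

play_rows(
  offset=[
    [0,0,1],
    [0,0,0],
    [0,0,0],
    [0,0,0],
  ],
  turn=[0,0,0,0],
  grip=0.1,
)

```text
clock: 17.55
position: [492.0, 386.6, 87.9]
ee_rot: [-0.047, 0.999, 0.002, 0.017]
contact_force: [0.5, -0.6, 0.1]
gripper_width: 46.8
```

play_rows(
  offset=[
    [0,0,20],
    [0,0,40],
    [0,0,45],
    [4,-45,10],
    [5,-45,0],
    [5,-45,0],
    [5,-30,0],
    [0,0,0],
  ],
  turn=[0,0,0,0,0,0,0,0],
)

```text
clock: 18.35
position: [510.8, 216.3, 204.3]
ee_rot: [-0.049, 0.999, -0.0, 0.017]
contact_force: [0.8, 0.3, -0.6]
gripper_width: 46.8
```

```bash
python3 -c "
from h import *
s=st(); print(R.from_quat(s['ee_rot']).as_matrix()[:,2])
a,d,W=cloud('top'); save('t2',cv2.resize(a[100:260,120:380],(800,492))); x,y,z=np.moveaxis(W,-1,0)
m=(x>440)&(x<620)&(y>310)&(y<480)&(z>75)&(z<135)
for b in blobs(W,m): print('tray relay',rect(b[:,:2]),np.median(b[:,2]))
m=(x>360)&(x<720)&(y>-110)&(y<110)&(z>90)&(z<112)
for b in blobs(W,m): print('cap',rect(b[:,:2]),np.median(b[:,2]))
r2=(x>400)&(x<690)&(y>130)&(y<280)
for b in blobs(W,r2&(z>3)&(z<40)):
  t=b[b[:,2]>14]; print('plate',rect(b[:,:2]),len(b),'bar',rect(t[:,:2]),len(t))
"
```

```text
t 18.35 tcp [510.8 216.3 204.3] yaw 0.097 F [ 0.8  0.3 -0.6] w 46.8 j6 -0.62
[ 0.03359219  0.00162121 -0.99943431]
tray relay (array([565.9, 408.9]), array([30.2, 35. ]), 5.3) 117.49468423599399
cap (array([456.6,  -5.4]), array([34.1, 35.1]), 2.2) 105.28393172002245
plate (array([523.7, 183.6]), array([19.4, 14.6]), 9.2) 29 bar (array([0., 0.]), array([0., 0.]), 0.0) 0
plate (array([452.2, 199.2]), array([51., 71.]), 26.1) 490 bar (array([452.7, 198.6]), array([35. ,  9.9]), 25.5) 61
```

View pics/t2.png

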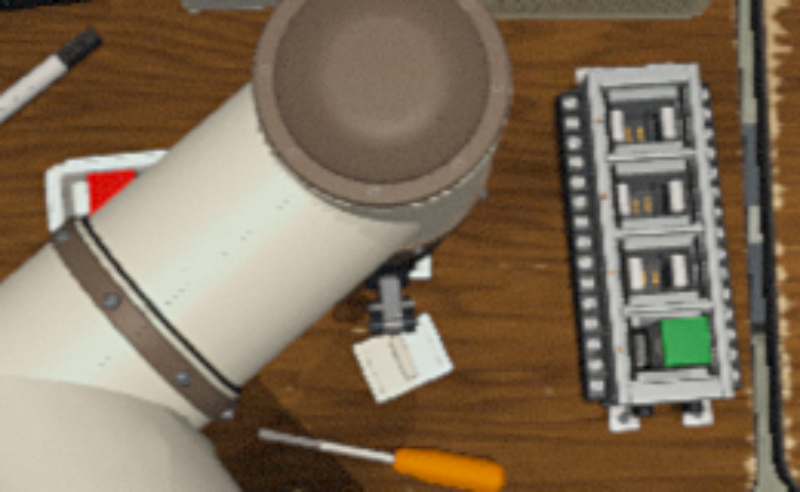

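The red cap in the tray is visible at (110,185), and green is still seated. Three bays are now open. The plate nearest the robot lies at (403,357) in this crop, and I'll go there first.

play_rows(
  offset=[
    [-14,-4,-15],
    [-14,-4,-15],
    [-14,-4,-15],
    [-14,-4,-15],
    [0,0,-10],
    [0,0,0],
    [0,0,0],
    [0,0,0],
    [0,0,0],
    [0,0,0],
  ],
  turn=[-0.12,-0.14,-0.14,-0.14,-0.14,-0.14,-0.14,-0.14,-0.1,0],
  grip=0,
)

```text
clock: 19.4
position: [453.3, 211.4, 129.2]
ee_rot: [0.54, 0.841, -0.012, 0.016]
contact_force: [1.1, 0.2, -0.3]
gripper_width: 42.7
```

```bash
python3 -c "
from h import *
to(452.6,198.5,100,-1.126)
a,d=eyes.get_image('wrist'); save('w3',a)"
```

```text
t 19.4 tcp [453.3 211.4 129.2] yaw -1.141 F [ 1.1  0.2 -0.3] w 42.7 j6 -1.95
  need [ -0.7 -12.9 -29.2] turn 0.015
```

View pics/w3.png

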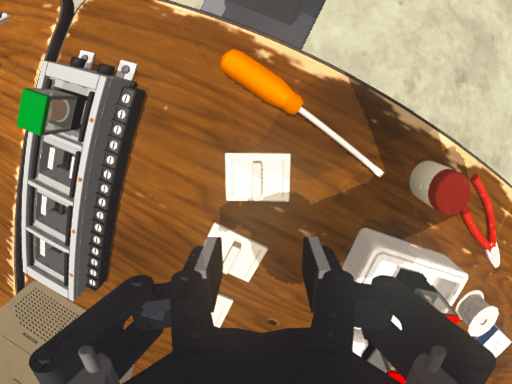

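The bar at (258,180) is parallel to the pads, with the fingers at about columns 212 and 313. The jar at (440,190) is well clear. I'll descend.

play_rows(
  offset=[
    [-1,-12,-25],
    [0,0,-30],
    [0,0,-25],
    [0,0,-15],
    [0,0,0],
  ],
  turn=[0.015,0,0,0,0],
  grip=-0.2,
)

```text
clock: 19.95
position: [453.4, 202.8, 32.2]
ee_rot: [0.526, 0.85, -0.009, 0.017]
contact_force: [-0.5, -0.5, -0.8]
gripper_width: 33.9
```

```bash
python3 -c "
from h import *
to(452.6,198.5,10,-1.126)"
```

```text
t 19.95 tcp [453.4 202.8  32.2] yaw -1.109 F [-0.5 -0.5 -0.8] w 33.9 j6 -1.93
  need [ -0.8  -4.3 -22.2] turn -0.017
```

play_rows(
  offset=[
    [-1,-4,-10],
    [0,0,-8],
    [0,0,-2],
    [0,0,0],
  ],
  turn=[-0.015,0,0,0],
)

```text
clock: 20.35
position: [453.6, 200.3, 12.3]
ee_rot: [0.531, 0.847, -0.007, 0.017]
contact_force: [-0.4, 0.3, -0.9]
gripper_width: 33.8
```

```bash
python3 -c "
from h import *
to(452.6,198.5,10,-1.126)"
```

```text
t 20.35 tcp [453.6 200.3  12.3] yaw -1.121 F [-0.4  0.3 -0.9] w 33.8 j6 -1.94
  need [-1.  -1.8 -2.3] turn -0.005
```

play_rows(
  offset=[
    [-1,-2,-2],
    [0,0,0],
  ],
  turn=[-0.005,0],
)

```text
clock: 20.55
position: [453.1, 198.6, 11.0]
ee_rot: [0.534, 0.846, -0.007, 0.018]
contact_force: [0.4, 0.4, 0.2]
gripper_width: 34.2
```

play_rows(
  offset=[
    [0,0,0],
    [0,0,0],
    [0,0,0],
    [0,0,0],
  ],
  turn=[0,0,0,0],
  grip=-1,
)

```text
clock: 20.95
position: [453.7, 199.1, 11.9]
ee_rot: [0.534, 0.846, -0.005, 0.018]
contact_force: [-0.7, -0.3, -0.3]
gripper_width: 0.2
```

```bash
python3 -c "
from h import *
to(517,-1.6,110,-1.505)"
```

```text
t 20.95 tcp [453.7 199.1  11.9] yaw -1.126 F [-0.7 -0.3 -0.3] w 0.2 j6 -1.95
  need [  63.3 -200.7   98.1] turn -0.379
```

The width reads 0.2, so nothing is held. I need to look.

```bash
python3 -c "
from h import *
a,d=eyes.get_image('wrist'); b,_,W=cloud('scene'); save('ws4',np.vstack([cv2.resize(a[100:384],(540,300)),cv2.resize(b[130:255,150:375],(540,300))]))"
```

```text
(no output)
```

View pics/ws4.png

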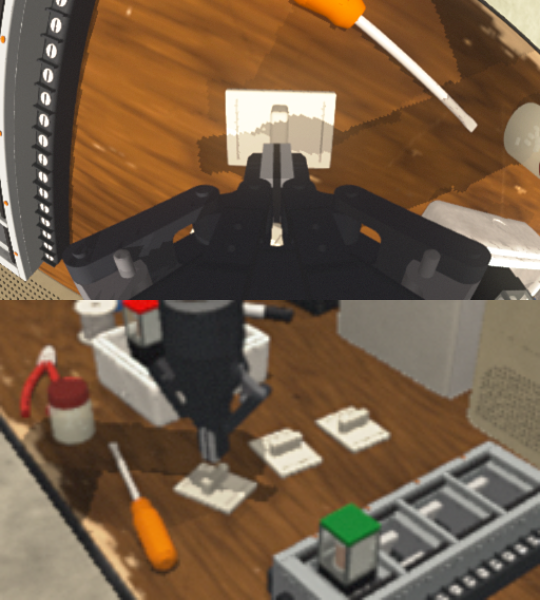

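The plate sits ahead of the closed fingers, so it was probably knocked aside. I'll raise the arm and measure it again.

play_rows(
  offset=[
    [0,0,30],
    [0,0,45],
    [0,0,45],
    [0,0,0],
  ],
  turn=[0,0,0,0],
  grip=-0.2,
)

```text
clock: 21.45
position: [452.4, 197.6, 134.7]
ee_rot: [0.533, 0.846, -0.008, 0.018]
contact_force: [0.0, 0.9, -0.1]
gripper_width: 34.5
```

```bash
cat >> h.py <<'E'
def plates(cam,lo=380):
    a,d,W=cloud(cam); x,y,z=np.moveaxis(W,-1,0)
    for b in blobs(W,(x>lo)&(x<700)&(y>110)&(y<290)&(z>3)&(z<28)):
        t=b[b[:,2]>17]
        if len(t)>5: print(cam,'plate',rect(b[:,:2]),len(b),'bar',rect(t[:,:2]),len(t),np.round(t.mean(0),1))
def wristplates():
    s=arm.read_state(); c=eyes.camera_params("wrist"); a,d=eyes.get_image("wrist")
    K=np.array(c["camera_matrix"]); T=np.linalg.inv(np.array(c["camera_from_world"]))
    v,u=np.mgrid[:384,:512]; dx=(u-K[0,2])/K[0,0]; dy=(v-K[1,2])/K[1,1]; r=np.hypot(dx,dy)+1e-9
    k=np.tan(np.minimum(r,1.5))/r
    X=np.stack([dx*k*d,dy*k*d,d],-1); W=X@T[:3,:3].T+T[:3,3]; W[(d==0)|(r>1.2)]=np.nan
    return a,W
E
python3 -c "
from h import *
st(); plates('top'); plates('scene')
a,W=wristplates(); x,y,z=np.moveaxis(W,-1,0); np.save('Ww.npy',W)
for b in blobs(W,(x>380)&(x<700)&(y>110)&(y<290)&(z>3)&(z<28)):
    t=b[b[:,2]>17]
    if len(t)>5: print('wrist plate',rect(b[:,:2]),len(b),'bar',rect(t[:,:2]),len(t),np.round(t.mean(0),1))
"
```

```text
t 21.45 tcp [452.4 197.6 134.7] yaw -1.125 F [ 0.   0.9 -0.1] w 34.5 j6 -1.92
top plate (array([632.3, 200.2]), array([53. , 66.7]), 1.7) 463 bar (array([630. , 201.2]), array([ 7.6, 34.3]), 89.7) 54 [629.8 201.3  21.9]
scene plate (array([629.4, 201.5]), array([52.3, 68.4]), 1.1) 305 bar (array([628.8, 200.9]), array([11. , 35.2]), 87.2) 48 [627.6 199.8  20.8]
scene plate (array([543.8, 207.8]), array([68. , 51.3]), 88.0) 332 bar (array([542.8, 207.5]), array([11.9, 34.2]), 89.7) 51 [542.1 206.   20.9]
scene plate (array([384. , 264.9]), array([48.5,  5.6]), 79.6) 26 bar (array([385.2, 279.9]), array([18.6,  2.5]), 87.5) 6 [385.3 277.4  17.5]
scene plate (array([453.5, 197.6]), array([55.3, 65.8]), 25.2) 393 bar (array([451.8, 197.2]), array([35.3, 10.4]), 27.4) 53 [450.8 196.2  21.2]
wrist plate (array([381. , 198.2]), array([12.1,  1.3]), 89.7) 18 bar (array([380.6, 198.2]), array([8.3, 0.4]), 89.9) 7 [380.5 198.2  18.2]
wrist plate (array([453.5, 199.1]), array([49.8, 65.4]), 24.4) 2934 bar (array([453. , 199.6]), array([35.3,  9.8]), 25.6) 364 [452.5 199.1  20.8]
wrist plate (array([545. , 208.7]), array([65.7, 51.1]), 87.7) 1663 bar (array([544.8, 208.4]), array([10.3, 35.5]), 87.0) 276 [543.7 208.2  20.8]
```

The plate hasn't moved, so the fingers must have closed above the bar. I'll check the tip geometry by projecting the TCP into the wrist view.

```bash
python3 -c "
from h import *
s=arm.read_state(); c=eyes.camera_params('wrist'); K=np.array(c['camera_matrix']); T=np.array(c['camera_from_world'])
Rm=R.from_quat(s['ee_rot']).as_matrix(); p=s['position']
print('cam pos in tool',np.round(Rm.T@(np.linalg.inv(T)[:3,3]-p),1))
for k in (-19,-10,0,10):
    q=T@np.append(p+Rm[:,2]*k,1); th=np.arctan2(np.hypot(q[0],q[1]),q[2]); ph=np.arctan2(q[1],q[0])
    u=K[0,2]+K[0,0]*th*np.cos(ph); v=K[1,2]+K[1,1]*th*np.sin(ph)
    print(k,round(u),round(v),'crop',round(u*540/512),round((v-100)*300/284))
"
```

```text
cam pos in tool [  -1.3  -71.7 -170.2]
-19 264 242 crop 279 150
-10 264 236 crop 279 143
0 264 229 crop 279 137
10 264 223 crop 279 130
```

```bash
python3 -c "
from h import *
s=arm.read_state(); Rm=R.from_quat(s['ee_rot']).as_matrix(); p=s['position']
a,W=wristplates(); Q=(W-p)@Rm
m=(np.abs(Q[...,0])<70)&(np.abs(Q[...,1])<30)&(Q[...,2]<60)&(Q[...,2]>-120)
q=Q[m]; 
for lo in range(-60,60,6):
    k=q[(q[:,2]>=lo)&(q[:,2]<lo+6)]
    if len(k): print(lo,len(k),np.round(k.min(0)),np.round(k.max(0)))
"
```

```text
-60 500 [-32. -11. -60.] [ 29.  12. -54.]
-54 439 [-32. -11. -54.] [ 29.  12. -48.]
-48 407 [-32. -11. -48.] [ 29.  12. -42.]
-42 364 [-32. -11. -42.] [ 29.  12. -36.]
-36 202 [-30. -11. -36.] [ 26.  12. -30.]
-30 17 [-19.  -0. -30.] [ 16.   5. -28.]
```

The visible fingertips end about 25 mm behind the reported TCP. That explains both the shallow relay grip and this miss. I'll go lower in small steps and watch the force.

play_rows(
  offset=[
    [1,1,-40],
    [0,0,-40],
    [0,0,-25],
    [0,0,-10],
    [0,0,0],
  ],
  turn=[0,0,0,0,0],
)

```text
clock: 22.15
position: [445.6, 192.0, 3.3]
ee_rot: [0.534, 0.845, -0.021, 0.013]
contact_force: [-0.5, -0.2, 0.6]
gripper_width: 34.0
```

```bash
python3 -c "
from h import *
to(452.8,198.8,0,-1.126)"
```

```text
t 22.15 tcp [445.6 192.    3.3] yaw -1.126 F [-0.5 -0.2  0.6] w 34.0 j6 -1.95
  need [ 7.2  6.8 -3.3] turn 0.0
```

play_rows(
  offset=[
    [7,6,-2],
    [0,0,0],
  ],
  turn=[0,0],
)

```text
clock: 22.35
position: [452.6, 197.9, 0.1]
ee_rot: [0.534, 0.845, -0.022, 0.013]
contact_force: [-0.4, 0.7, 0.1]
gripper_width: 34.2
```

play_rows(
  offset=[
    [0,0,-4],
    [0,0,-3],
  ],
  turn=[0,0],
)

```text
clock: 22.55
position: [453.8, 199.0, -6.2]
ee_rot: [0.534, 0.845, -0.02, 0.014]
contact_force: [0.4, -0.4, -0.4]
gripper_width: 34.2
```

play_rows(
  offset=[
    [0,0,-3],
    [0,0,-2],
  ],
  turn=[0,0],
)

```text
clock: 22.75
position: [454.0, 199.3, -10.9]
ee_rot: [0.534, 0.845, -0.02, 0.014]
contact_force: [0.0, -0.6, -0.5]
gripper_width: 34.1
```

play_rows(
  offset=[
    [0,0,-1],
    [0,0,0],
    [0,0,0],
    [0,0,0],
  ],
  turn=[0,0,0,0],
  grip=-1,
)

```text
clock: 23.15
position: [454.0, 199.2, -11.6]
ee_rot: [0.534, 0.845, -0.019, 0.014]
contact_force: [0.1, -0.7, -1.4]
gripper_width: 7.7
```

```bash
python3 -c "
from h import *
to(517,-1.6,110,-1.505)"
```

```text
t 23.15 tcp [454.  199.2 -11.6] yaw -1.126 F [ 0.1 -0.7 -1.4] w 7.7 j6 -1.95
  need [  63.  -200.8  121.6] turn -0.379
```

Gripped, at 7.7 mm (consistent with the sensor reading about 2 mm low on the relays). I'll lift it and carry it to the third bay.

play_rows(
  offset=[
    [0,0,20],
    [0,0,40],
    [0,0,45],
    [12,-38,10],
    [13,-38,0],
    [13,-38,0],
    [13,-38,0],
    [10,-30,0],
    [0,0,0],
  ],
  turn=[0,0,0,-0.07,-0.08,-0.08,-0.08,-0.07,0],
)

```text
clock: 24.05
position: [516.4, 11.4, 109.2]
ee_rot: [0.687, 0.726, -0.02, 0.011]
contact_force: [0.0, 0.1, -0.2]
gripper_width: 7.7
```

```bash
python3 -c "
from h import *
to(517,-1.6,85,-1.505)"
```

```text
t 24.05 tcp [516.4  11.4 109.2] yaw -1.516 F [ 0.   0.1 -0.2] w 7.7 j6 -1.91
  need [  0.6 -13.  -24.2] turn 0.011
```

play_rows(
  offset=[
    [1,-12,-10],
    [0,0,-12],
    [0,0,0],
  ],
  turn=[0.01,0,0],
)

```text
clock: 24.35
position: [517.2, -1.9, 86.7]
ee_rot: [0.684, 0.729, -0.02, 0.011]
contact_force: [0.1, 0.2, -1.0]
gripper_width: 7.9
```

```bash
cat >> h.py <<'E'
def held():
    s=arm.read_state(); p=s["position"]; a,W=wristplates(); x,y,z=np.moveaxis(W,-1,0)
    # plate body ~ height tcp+17 (top of 6mm body), underside tcp+11.6
    m=(np.abs(z-(p[2]+17))<6)&(np.hypot(x-p[0],y-p[1])<45)
    for b in blobs(W,m,60): print("held",rect(b[:,:2]),len(b),np.round(np.median(b[:,2]),1))
    m=(z>55)&(z<64)&(x>400)&(x<700)&(np.abs(y)<60)
    print("rim",rect(W[m][:,:2]),m.sum())
    return a,W
E
python3 -c "
from h import *
to(517,-1.6,60,-1.505)
a,W=held(); save('w5',a); np.save('Ww.npy',W)"
```

```text
t 24.35 tcp [517.2  -1.9  86.7] yaw -1.508 F [ 0.1  0.2 -1. ] w 7.9 j6 -1.88
  need [ -0.2   0.3 -26.7] turn 0.003
held (array([473.4,  -4.7]), array([ 2. , 24.1]), 4.4) 128 103.8
held (array([516.7,  -1.5]), array([49.8, 66.4]), 3.3) 5995 103.4
rim (array([512.6,  -2.1]), array([195.6,  88.7]), 3.8) 7981
```

View pics/w5.png

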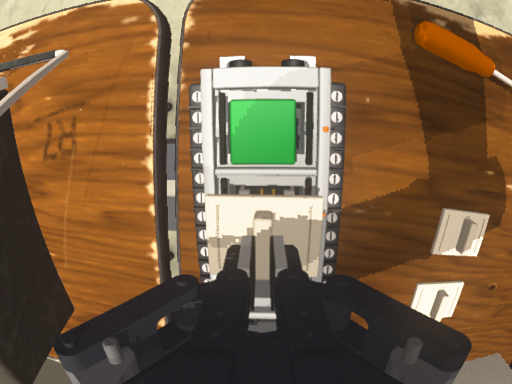

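The held plate measures (516.7, −1.5) at 3.3°, against a target of (517, −1.6) at 3.8°, so it's aligned. In the view it covers the bay next to green. I'll lower it.

play_rows(
  offset=[
    [0,0,-12],
    [0,0,-10],
    [0,0,-4],
    [0,0,0],
  ],
  turn=[0.005,0,0,0],
)

```text
clock: 24.8
position: [518.2, -0.1, 60.4]
ee_rot: [0.681, 0.732, -0.018, 0.012]
contact_force: [0.2, 0.4, -0.8]
gripper_width: 7.3
```

```bash
python3 -c "
from h import *
to(517.4,-2,50,-1.502)
held()"
```

```text
t 24.8 tcp [ 5.182e+02 -1.000e-01  6.040e+01] yaw -1.499 F [ 0.2  0.4 -0.8] w 7.3 j6 -1.88
  need [ -0.8  -1.9 -10.4] turn -0.003
held (array([5.176e+02, 3.000e-01]), array([49.8, 66.6]), 3.6) 6004 77.1
rim (array([510.2,  -2.2]), array([191.3,  88.5]), 3.7) 11225
```

play_rows(
  offset=[
    [-1,-2,-5],
    [0,-0.5,-5],
    [0,0,-3],
    [0,0,-3],
  ],
  turn=[0,0,0,0],
)

```text
clock: 25.25
position: [518.5, -2.5, 45.2]
ee_rot: [0.681, 0.732, -0.017, 0.013]
contact_force: [-3.2, 1.6, 9.8]
gripper_width: 7.4
```

play_rows(
  offset=[
    [0,0,-3],
    [0,0,-3],
  ],
  turn=[0,0],
)

```text
clock: 25.45
position: [518.7, -2.6, 41.9]
ee_rot: [0.68, 0.732, -0.018, 0.013]
contact_force: [-9.4, 3.2, 24.2]
gripper_width: 7.7
```

play_rows(
  offset=[
    [0,0,0],
    [0,0,0],
    [0,0,0],
  ],
  turn=[0,0,0],
  grip=-0.2,
)

```text
clock: 25.75
position: [519.4, -2.4, 42.6]
ee_rot: [0.68, 0.733, -0.017, 0.014]
contact_force: [-0.2, -0.0, -1.0]
gripper_width: 34.1
```

play_rows(
  offset=[
    [0,0,15],
    [0,0,30],
    [0,0,40],
    [0,0,15],
    [0,0,0],
  ],
  turn=[0,0,0,0,0],
)

```text
clock: 26.25
position: [517.5, -3.2, 143.5]
ee_rot: [0.681, 0.732, -0.019, 0.013]
contact_force: [-0.3, 0.3, 0.0]
gripper_width: 34.0
```

```bash
cat >> h.py <<'E'
def bay(bx,by,cam="wrist"):
    if cam=="wrist": a,W=wristplates()
    else: a,d,W=cloud(cam)
    x,y,z=np.moveaxis(W,-1,0); c,s=np.cos(.066),np.sin(.066)
    u=(x-bx)*c+(y-by)*s; v=-(x-bx)*s+(y-by)*c
    for nm,m in (("rim+y",(np.abs(u)<24)&(np.abs(v-40)<2.5)),("rim-y",(np.abs(u)<24)&(np.abs(v+40)<2.5)),("plate+y",(np.abs(u)<22)&(np.abs(v-22)<8)),("plate-y",(np.abs(u)<22)&(np.abs(v+22)<8)),("bar",(np.abs(u)<12)&(np.abs(v)<3))):
        k=z[m&(z>0)]; print(cam,nm,len(k),np.round(np.median(k),1) if len(k) else None)
    m=(np.abs(u)<30)&(np.abs(v)<12)&(z>68)&(z<84); t=W[m]
    if len(t)>5: print(" bar rect",rect(t[:,:2]))
E
python3 -c "
from h import *
s=st(); print(R.from_quat(s['ee_rot']).as_matrix()[:,2])
bay(517,-1.6); bay(517,-1.6,'scene')"
```

```text
t 26.25 tcp [517.5  -3.2 143.5] yaw -1.497 F [-0.3  0.3  0. ] w 34.0 j6 -1.86
[-0.00803544 -0.0455027  -0.9989319 ]
wrist rim+y 1363 225.6
wrist rim-y 2161 234.2
wrist plate+y 7058 242.5
wrist plate-y 5866 228.3
wrist bar 1369 256.3
 bar rect (array([517.7,  -1.7]), array([34.5,  9.5]), 4.4)
scene rim+y 68 223.9
scene rim-y 112 228.3
scene plate+y 587 213.0
scene plate-y 2680 363.8
scene bar 63 253.0
 bar rect (array([515.8,  -3.5]), array([35. , 10.7]), 3.6)
```

```bash
sed -i 's/k=z\[m&(z>0)\]/k=z[m\&(z>40)\&(z<90)]/' h.py; python3 -c "
from h import *
bay(517,-1.6)
to(544.5,208.3,100,-1.57-0.065)
plates('scene')"
```

```text
wrist rim+y 286 59.1
wrist rim-y 277 59.0
wrist plate+y 856 59.2
wrist plate-y 847 59.0
wrist bar 192 75.0
 bar rect (array([517.8,  -1.5]), array([35. ,  9.9]), 4.1)
t 26.4 tcp [515.5  -3.7 140.5] yaw -1.498 F [-0.7  0.4 -0.1] w 33.9 j6 -1.86
  need [ 29.  212.  -40.5] turn -0.137
scene plate (array([628.9, 201.4]), array([51.4, 67.7]), 2.0) 311 bar (array([629.6, 202.3]), array([35.5, 13.9]), 2.4) 47 [627.7 199.7  20.9]
scene plate (array([543.6, 206.7]), array([68.1, 51.2]), 87.8) 333 bar (array([543.4, 206.1]), array([33.8, 12.7]), 0.0) 51 [542.5 205.9  21. ]
```

The first plate is flush: plate and rim both read 59.1 ±0.1 mm on both sides, and it's within 1 mm in xy. Next is the middle plate.

play_rows(
  offset=[
    [5,40,0],
    [6,40,0],
    [6,40,0],
    [6,40,0],
    [6,35,0],
    [0,8,-20],
    [0,0,0],
  ],
  turn=[-0.03,-0.03,-0.03,-0.03,0,0,0],
)

```text
clock: 27.15
position: [539.0, 203.7, 107.7]
ee_rot: [0.726, 0.687, -0.033, 0.006]
contact_force: [-0.4, -0.9, -1.0]
gripper_width: 34.6
```

```bash
cat >> h.py <<'E'
def wp():
    a,W=wristplates(); x,y,z=np.moveaxis(W,-1,0)
    for b in blobs(W,(x>380)&(x<700)&(y>110)&(y<290)&(z>3)&(z<28),100):
        t=b[b[:,2]>17]
        if len(t)>50: print('wrist plate',rect(b[:,:2]),len(b),'bar',rect(t[:,:2]),len(t))
    return a
E
python3 -c "
from h import *
wp(); to(544.8,208.4,30,-1.618)"
```

```text
wrist plate (array([544.9, 208.9]), array([65.7, 49. ]), 87.6) 3367 bar (array([544.9, 209.1]), array([10. , 34.5]), 87.6) 405
wrist plate (array([630.6, 199. ]), array([50.4, 59.3]), 0.3) 2241 bar (array([629.9, 202.1]), array([35.7, 10.4]), 1.0) 321
t 27.2 tcp [540.4 203.7 109.6] yaw 1.516 F [ 0.4 -0.1  1.2] w 34.3 j6 -2.29
  need [  4.4   4.7 -79.6] turn 0.008
```

play_rows(
  offset=[
    [4,5,-12],
    [0,0,-14],
    [0,0,-14],
    [0,0,-14],
    [0,0,-14],
    [0,0,-8],
    [0,0,0],
  ],
  turn=[0.008,0,0,0,0,0,0],
)

```text
clock: 27.9
position: [546.4, 203.7, 29.9]
ee_rot: [0.725, 0.688, -0.031, 0.008]
contact_force: [-0.5, -1.2, 0.7]
gripper_width: 34.1
```

```bash
python3 -c "
from h import *
s=arm.read_state(); print(R.from_quat(s['ee_rot']).as_matrix()[:,2])
to(544.9,208.9,-11,-1.613)"
```

```text
[-0.03510909 -0.05397283 -0.99792499]
t 27.9 tcp [546.4 203.7  29.9] yaw 1.519 F [-0.5 -1.2  0.7] w 34.1 j6 -2.29
  need [ -1.5   5.2 -40.9] turn 0.01
```

play_rows(
  offset=[
    [-2,4,-8],
    [0,0,-10],
    [0,0,-9],
    [0,0,-6],
    [0,0,0],
  ],
  turn=[0.01,0,0,0,0],
)

```text
clock: 28.4
position: [545.4, 208.0, -4.4]
ee_rot: [0.722, 0.692, -0.03, 0.008]
contact_force: [0.1, 0.0, -0.2]
gripper_width: 34.1
```

```bash
python3 -c "
from h import *
to(543.9,207.3,-11,-1.613)"
```

```text
t 28.4 tcp [545.4 208.   -4.4] yaw 1.529 F [ 0.1  0.  -0.2] w 34.1 j6 -2.29
  need [-1.5 -0.7 -6.6] turn -0.001
```

play_rows(
  offset=[
    [-1,-1,-4],
    [0,0,-3],
    [0,0,0],
  ],
  turn=[0,0,0],
)

```text
clock: 28.7
position: [544.6, 207.2, -11.8]
ee_rot: [0.721, 0.692, -0.03, 0.008]
contact_force: [0.4, -0.3, 0.2]
gripper_width: 34.2
```

play_rows(
  offset=[
    [0,0,0],
    [0,0,0],
    [0,0,0],
    [0,0,0],
  ],
  turn=[0,0,0,0],
  grip=-1,
)

```text
clock: 29.1
position: [545.1, 207.5, -10.9]
ee_rot: [0.721, 0.692, -0.029, 0.008]
contact_force: [-0.2, -0.8, 0.0]
gripper_width: 7.5
```

```bash
python3 -c "
from h import *
to(576.8,2.4,100,-1.505)"
```

```text
t 29.1 tcp [545.1 207.5 -10.9] yaw 1.53 F [-0.2 -0.8  0. ] w 7.5 j6 -2.29
  need [  31.7 -205.1  110.9] turn 0.107
```

play_rows(
  offset=[
    [0,0,15],
    [0,0,25],
    [0,0,25],
    [0,0,25],
    [0,0,15],
    [4,-25,0],
    [4,-25,0],
    [4,-25,0],
    [4,-25,0],
    [4,-25,0],
    [4,-25,0],
    [4,-25,0],
  ],
  turn=[0,0,0,0,0,0.015,0.015,0.015,0.015,0.015,0.015,0.015],
)

```text
clock: 30.3
position: [572.5, 29.1, 98.9]
ee_rot: [0.68, 0.732, -0.027, 0.01]
contact_force: [1.3, 0.0, -0.3]
gripper_width: 7.5
```

```bash
python3 -c "
from h import *
s=arm.read_state(); print(R.from_quat(s['ee_rot']).as_matrix()[:,2])
to(576.8,2.4,90,-1.505)"
```

```text
[-0.02213179 -0.05344779 -0.99832536]
t 30.3 tcp [572.5  29.1  98.9] yaw -1.497 F [ 1.3  0.  -0.3] w 7.5 j6 -1.89
  need [  4.3 -26.7  -8.9] turn -0.008
```

play_rows(
  offset=[
    [2,-15,-5],
    [1,-8,-5],
    [0,0,0],
  ],
  turn=[-0.008,0,0],
)

```text
clock: 30.6
position: [575.1, 2.7, 87.8]
ee_rot: [0.685, 0.728, -0.027, 0.01]
contact_force: [-0.4, 0.4, -1.1]
gripper_width: 7.4
```

```bash
python3 -c "
from h import *
to(576.8,2.4,60,-1.505); held()"
```

```text
t 30.6 tcp [575.1   2.7  87.8] yaw -1.51 F [-0.4  0.4 -1.1] w 7.4 j6 -1.86
  need [  1.7  -0.3 -27.8] turn 0.005
held (array([575. ,   3.5]), array([50.2, 66.6]), 3.5) 5960 104.1
rim (array([549.5,   0.6]), array([258.5,  88.4]), 3.8) 14923
```

play_rows(
  offset=[
    [2,-1,-10],
    [0,0,-10],
    [0,0,-6],
    [0,0,0],
  ],
  turn=[0.005,0,0,0],
)

```text
clock: 31.05
position: [577.3, 4.9, 59.4]
ee_rot: [0.682, 0.731, -0.027, 0.01]
contact_force: [0.2, -0.1, -0.5]
gripper_width: 7.5
```

```bash
python3 -c "
from h import *
to(576.8,1.6,50,-1.505); held()"
```

```text
t 31.05 tcp [577.3   4.9  59.4] yaw -1.501 F [ 0.2 -0.1 -0.5] w 7.5 j6 -1.85
  need [-0.5 -3.3 -9.4] turn -0.004
held (array([534.3,  -0.6]), array([3.1, 9.1]), 5.2) 95 74.6
held (array([577.3,   5.6]), array([50.1, 66.4]), 3.9) 5973 75.6
rim (array([526.6,  -1.1]), array([185.2,  88.8]), 3.9) 19184
```

play_rows(
  offset=[
    [-0.5,-3,-4],
    [0,-0.5,-4],
    [0,0,-3],
    [0,0,-3],
    [0,0,-3],
  ],
  turn=[0,0,0,0,0],
)

```text
clock: 31.6
position: [578.1, 1.6, 44.6]
ee_rot: [0.681, 0.731, -0.026, 0.011]
contact_force: [-3.1, 1.7, 9.7]
gripper_width: 7.3
```

play_rows(
  offset=[
    [0,0,-3],
    [0,0,-3],
  ],
  turn=[0,0],
)

```text
clock: 31.8
position: [578.2, 1.5, 42.4]
ee_rot: [0.681, 0.732, -0.027, 0.012]
contact_force: [-7.1, 2.5, 19.2]
gripper_width: 7.3
```

play_rows(
  offset=[
    [0,0,-2.5],
    [0,0,-2],
    [0,0,0],
  ],
  turn=[0,0,0],
)

```text
clock: 32.1
position: [578.4, 1.6, 43.3]
ee_rot: [0.68, 0.732, -0.026, 0.013]
contact_force: [1.0, -0.2, 0.4]
gripper_width: 7.2
```

play_rows(
  offset=[
    [0,0,0],
    [0,0,0],
    [0,0,0],
  ],
  turn=[0,0,0],
  grip=-0.2,
)

```text
clock: 32.4
position: [578.8, 1.6, 43.2]
ee_rot: [0.68, 0.732, -0.026, 0.013]
contact_force: [-0.1, -0.1, 0.1]
gripper_width: 33.9
```

play_rows(
  offset=[
    [0,0,12],
    [0,0,25],
    [0,0,25],
    [0,0,25],
    [0,0,10],
    [0,0,0],
  ],
  turn=[0,0,0,0,0,0],
)

```text
clock: 33.0
position: [578.1, 1.0, 145.0]
ee_rot: [0.68, 0.732, -0.027, 0.013]
contact_force: [-0.8, -0.4, -0.3]
gripper_width: 34.3
```

```bash
python3 -c "
from h import *
bay(576.8,2.4)
to(630,201.5,100,-1.56)"
```

```text
wrist rim+y 279 59.0
wrist rim-y 275 59.0
wrist plate+y 842 59.0
wrist plate-y 852 59.0
wrist bar 196 75.1
 bar rect (array([578.5,   2.6]), array([35.3,  9.6]), 4.8)
t 33.05 tcp [577.7   0.9 144.3] yaw -1.497 F [ 0.3  0.4 -0.9] w 34.3 j6 -1.84
  need [ 52.3 200.6 -44.3] turn -0.063
```

The second plate is flush, about 1.7 mm off in x. On to the far plate.

play_rows(
  offset=[
    [6,25,-5],
    [6,25,-5],
    [6,25,-5],
    [6,25,-5],
    [6,25,-5],
    [6,25,-5],
    [6,25,-5],
    [6,15,0],
    [0,0,0],
  ],
  turn=[-0.01,-0.01,-0.01,-0.01,-0.01,-0.01,0,0,0],
)

```text
clock: 33.95
position: [619.0, 194.4, 93.4]
ee_rot: [0.704, 0.709, -0.039, 0.006]
contact_force: [0.6, -0.3, -0.1]
gripper_width: 34.2
```

```bash
python3 -c "
from h import *
wp(); s=arm.read_state(); print(R.from_quat(s['ee_rot']).as_matrix()[:,2])
to(630,201.5,30,-1.555)"
```

```text
wrist plate (array([630.8, 202.6]), array([49.9, 65.5]), 0.7) 3655 bar (array([630.3, 202.6]), array([ 8.9, 35.2]), 89.7) 404
[-0.04716954 -0.06410705 -0.99682763]
t 34.0 tcp [618.2 193.4  93.2] yaw -1.564 F [-0.8 -0.3 -0.4] w 33.9 j6 -2.15
  need [ 11.8   8.1 -63.2] turn 0.009
```

play_rows(
  offset=[
    [6,4,-8],
    [5,3,-12],
    [0,0,-14],
    [0,0,-14],
    [0,0,-12],
    [0,0,-10],
    [0,0,0],
  ],
  turn=[0.006,0,0,0,0,0,0],
)

```text
clock: 34.7
position: [628.0, 195.9, 15.3]
ee_rot: [0.704, 0.709, -0.042, 0.005]
contact_force: [0.3, -0.5, -0.7]
gripper_width: 34.2
```

```bash
python3 -c "
from h import *
to(629.2,200.7,-11,-1.557)"
```

```text
t 34.7 tcp [628.  195.9  15.3] yaw -1.562 F [ 0.3 -0.5 -0.7] w 34.2 j6 -2.15
  need [  1.2   4.8 -26.3] turn 0.005
```

play_rows(
  offset=[
    [1,4.5,-6],
    [0,0,-8],
    [0,0,-6],
    [0,0,-3],
    [0,0,0],
  ],
  turn=[0.005,0,0,0,0],
)

```text
clock: 35.2
position: [629.9, 201.4, -8.6]
ee_rot: [0.702, 0.711, -0.041, 0.006]
contact_force: [0.5, -0.5, -0.3]
gripper_width: 34.0
```

```bash
python3 -c "
from h import *
to(629.2,200.7,-11,-1.557)"
```

```text
t 35.2 tcp [629.9 201.4  -8.6] yaw -1.556 F [ 0.5 -0.5 -0.3] w 34.0 j6 -2.15
  need [-0.7 -0.7 -2.4] turn -0.001
```

play_rows(
  offset=[
    [-0.5,-0.5,-3],
    [0,0,0],
  ],
  turn=[0,0],
)

```text
clock: 35.4
position: [629.6, 201.1, -11.5]
ee_rot: [0.702, 0.711, -0.04, 0.006]
contact_force: [-0.5, 0.1, -0.9]
gripper_width: 34.3
```

play_rows(
  offset=[
    [0,0,0],
    [0,0,0],
    [0,0,0],
    [0,0,0],
  ],
  turn=[0,0,0,0],
  grip=-1,
)

```text
clock: 35.8
position: [630.1, 201.3, -10.4]
ee_rot: [0.702, 0.711, -0.04, 0.006]
contact_force: [1.0, -0.2, -0.7]
gripper_width: 7.5
```

play_rows(
  offset=[
    [0,0,15],
    [0,0,25],
    [0,0,25],
    [0,0,25],
    [0,0,15],
    [0,-25,0],
    [0,-25,0],
    [1,-25,0],
    [1,-25,0],
    [1,-25,0],
    [1,-25,0],
    [0,-20,0],
  ],
  turn=[0,0,0,0,0,0.008,0.008,0.008,0.008,0.008,0.008,0],
)

```text
clock: 37.0
position: [636.2, 28.7, 113.8]
ee_rot: [0.682, 0.731, -0.033, 0.011]
contact_force: [0.7, 0.8, -0.3]
gripper_width: 7.7
```

```bash
python3 -c "
from h import *
s=arm.read_state(); print(R.from_quat(s['ee_rot']).as_matrix()[:,2])
to(636.8,6.0,88,-1.505)"
```

```text
[-0.02874671 -0.06265084 -0.99762142]
t 37.0 tcp [636.2  28.7 113.8] yaw -1.5 F [ 0.7  0.8 -0.3] w 7.7 j6 -1.86
  need [  0.6 -22.7 -25.8] turn -0.005
```

play_rows(
  offset=[
    [0,-12,-10],
    [0,-8,-10],
    [0,0,-4],
    [0,0,0],
  ],
  turn=[-0.005,0,0,0],
)

```text
clock: 37.4
position: [636.2, 6.0, 90.1]
ee_rot: [0.685, 0.728, -0.032, 0.011]
contact_force: [0.5, -0.3, -0.8]
gripper_width: 6.9
```

```bash
python3 -c "
from h import *
to(636.8,6.0,60,-1.505); held()"
```

```text
t 37.4 tcp [636.2   6.   90.1] yaw -1.509 F [ 0.5 -0.3 -0.8] w 6.9 j6 -1.83
  need [  0.6   0.  -30.1] turn 0.004
held (array([636.5,   7. ]), array([49.8, 66.6]), 3.5) 5908 105.8
rim (array([579.4,   2.6]), array([198.2,  88.6]), 3.8) 19314
```

play_rows(
  offset=[
    [0,-1,-10],
    [0,-1,-10],
    [0,-0.5,-7],
    [0,0,0],
  ],
  turn=[0.004,0,0,0],
)

```text
clock: 37.85
position: [636.4, 5.8, 60.5]
ee_rot: [0.682, 0.731, -0.032, 0.011]
contact_force: [-0.2, -0.9, 0.4]
gripper_width: 7.7
```

```bash
python3 -c "
from h import *
to(636.4,5.4,50,-1.505); held()"
```

```text
t 37.85 tcp [636.4   5.8  60.5] yaw -1.501 F [-0.2 -0.9  0.4] w 7.7 j6 -1.83
  need [  0.   -0.4 -10.5] turn -0.004
held (array([594.1,   3.6]), array([5.2, 9.3]), 4.4) 155 74.6
held (array([636.5,   6.9]), array([49.8, 66.6]), 3.8) 5897 76.2
rim (array([585.6,   3.1]), array([186. ,  88.4]), 3.8) 25068
```

play_rows(
  offset=[
    [0,-0.5,-5],
    [0,-0.5,-4],
    [0,0,-3],
    [0,0,-3],
    [0,0,-3],
  ],
  turn=[0,0,0,0,0],
)

```text
clock: 38.4
position: [638.3, 5.0, 45.7]
ee_rot: [0.681, 0.731, -0.031, 0.013]
contact_force: [-4.3, 2.0, 9.8]
gripper_width: 6.9
```

play_rows(
  offset=[
    [0,0,-3],
    [0,0,-3],
  ],
  turn=[0,0],
)

```text
clock: 38.6
position: [638.3, 5.0, 43.7]
ee_rot: [0.681, 0.732, -0.031, 0.014]
contact_force: [-3.4, 1.0, 9.4]
gripper_width: 7.3
```

play_rows(
  offset=[
    [0,0,-2.5],
    [0,0,-2],
    [0,0,0],
  ],
  turn=[0,0,0],
)

```text
clock: 38.9
position: [638.3, 5.0, 44.2]
ee_rot: [0.681, 0.732, -0.031, 0.015]
contact_force: [-0.5, 0.1, -0.6]
gripper_width: 7.1
```

play_rows(
  offset=[
    [-1,0,-4],
    [0,0,-4],
  ],
  turn=[0,0],
)

```text
clock: 39.1
position: [639.5, 5.0, 42.8]
ee_rot: [0.68, 0.733, -0.03, 0.017]
contact_force: [-11.6, 3.3, 25.9]
gripper_width: 7.3
```

play_rows(
  offset=[
    [0,0,0],
    [0,0,0],
    [0,0,0],
  ],
  turn=[0,0,0],
  grip=-0.2,
)

```text
clock: 39.4
position: [640.1, 5.3, 43.8]
ee_rot: [0.679, 0.733, -0.029, 0.018]
contact_force: [0.2, 0.2, -0.6]
gripper_width: 33.8
```

play_rows(
  offset=[
    [0,0,12],
    [0,0,25],
    [0,0,25],
    [0,0,25],
    [0,0,10],
    [0,0,0],
  ],
  turn=[0,0,0,0,0,0],
)

```text
clock: 40.0
position: [638.7, 4.3, 142.9]
ee_rot: [0.68, 0.733, -0.031, 0.017]
contact_force: [-0.5, 0.3, -1.8]
gripper_width: 34.1
```

```bash
python3 -c "
from h import *
st(); bay(636.8,6.4); bay(576.8,2.4); bay(517,-1.6)
a,d,W=cloud('top'); x,y,z=np.moveaxis(W,-1,0)
m=(x>440)&(x<620)&(y>310)&(y<480)
for b in blobs(W,m&(z>75)&(z<135)): print('tray standing',rect(b[:,:2]),np.median(b[:,2]))
m=(x>360)&(x<720)&(y>-110)&(y<110)&(z>90)&(z<112)
for b in blobs(W,m): print('cap',rect(b[:,:2]),np.median(b[:,2]))
save('t3',cv2.resize(a[100:260,120:380],(800,492)))"
```

```text
t 40.0 tcp [638.7   4.3 142.9] yaw -1.495 F [-0.5  0.3 -1.8] w 34.1 j6 -1.82
wrist rim+y 292 59.0
wrist rim-y 281 58.9
wrist plate+y 855 59.1
wrist plate-y 850 59.0
wrist bar 194 75.0
 bar rect (array([638.7,   6.9]), array([34.6,  9.4]), 4.8)
wrist rim+y 317 59.0
wrist rim-y 309 58.8
wrist plate+y 958 58.9
wrist plate-y 963 58.9
wrist bar 209 74.8
 bar rect (array([579.1,   2.5]), array([35. ,  9.7]), 4.5)
wrist rim+y 321 58.8
wrist rim-y 300 58.8
wrist plate+y 927 58.9
wrist plate-y 908 58.8
wrist bar 223 74.7
 bar rect (array([518.6,  -2. ]), array([36.2, 10.3]), 2.7)
tray standing (array([564.1, 408.8]), array([36.3, 35.2]), 5.8) 116.81485983280822
tray standing (array([485.5, 399.5]), array([34.6, 35.3]), 7.0) 116.86351153458065
```

View pics/t3.png

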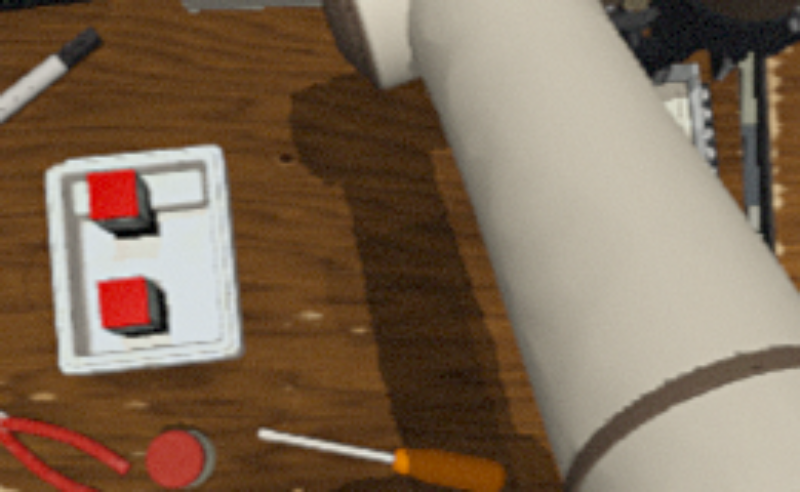

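Both red relays stand in the tray, with caps at (115,198) and (125,305) and tops at 117 mm. The jar is upright at (180,460). I'll back off and do a last check of the green relay.

play_rows(
  offset=[
    [0,20,20],
    [-5,25,20],
    [-5,25,10],
    [-5,25,0],
    [-5,25,0],
    [-5,25,0],
    [-5,25,0],
    [0,0,0],
  ],
  turn=[0,0,0,0,0,0,0,0],
)

```text
clock: 41.0
position: [600.1, 177.5, 178.4]
ee_rot: [0.681, 0.731, -0.043, 0.009]
contact_force: [-0.2, 0.6, 0.6]
gripper_width: 34.3
```

```bash
python3 -c "
from h import *
st()
a,d,W=cloud('top'); x,y,z=np.moveaxis(W,-1,0)
m=(x>360)&(x<720)&(y>-110)&(y<60)&(z>90)&(z<112)
for b in blobs(W,m): print('cap',rect(b[:,:2]),np.median(b[:,2]))
b,_,_=cloud('scene'); save('s6',cv2.resize(b[100:300,150:450],(800,533)))"
```

```text
t 41.0 tcp [600.1 177.5 178.4] yaw -1.498 F [-0.2  0.6  0.6] w 34.3 j6 -2.08
cap (array([456.7,  -5.8]), array([34.4, 35.3]), 2.9) 105.12788278108144
```

View pics/s6.png

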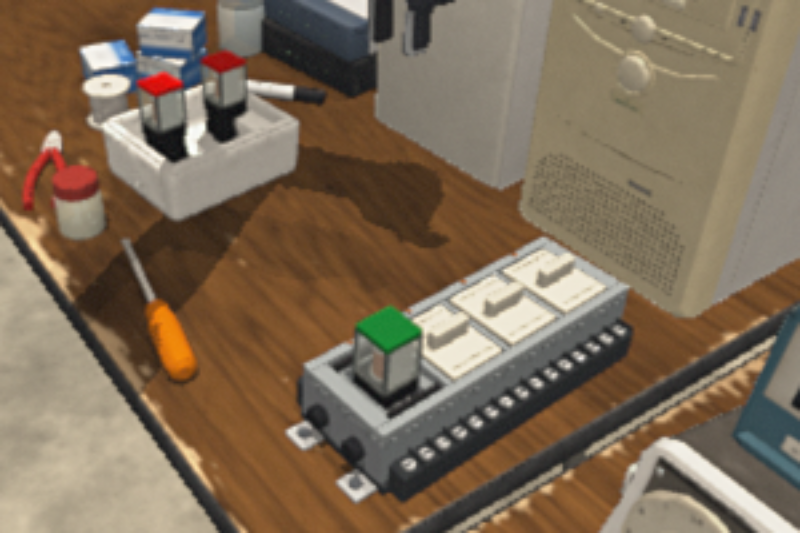

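All three plates lie flush, green stands at (390,350) in the crop, and both relays stand in the tray. I'll hand the job in.

```bash
python3 -c "
from bench import arm; print(arm.job_done())"
```

```text
the job is handed in; nothing more can be done
None
```

The job is handed in at about 41 s on the robot's clock. Both red relays present are in the foam tray, and the three open bays are closed with blanking plates.

- **Relays:** I rocked each red relay to both sides until it lifted free. Both stand upright in the tray, tops about 117 mm above the table, so their centres are near 69 mm (limit 78 mm).
- **Plates:** each was pressed down with 19–26 N. Plate and rim heights agree within about 0.2 mm on both sides. The bars measured up to about 2.3 mm off the bay centres, within the 6 mm limit.
- **Green relay:** its cap reads (456.7, −5.8) mm, the same as at the start.
- **Jar:** the last picture shows it upright.

Some things did not go to plan:

- **Fingertip position:** the fingertips sit roughly 25 mm behind the reported TCP. The relays were therefore gripped near their tops, and my first grasp of a plate closed above its bar. I corrected the depth after that.
- **Second relay:** it leaned in the grip after rocking, but stood upright when set down.
- **Tool tilt:** the tool tilted slowly during the moves, to about 0.08 rad. The plates still seated level.

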